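# Set up a flange bearing on the bench plate for driving out

### The arm

A 7-joint arm with a two-finger parallel gripper is mounted at the origin on a cart in front of the work surface, level with it; the furniture and walls round the work are solid. World frame = base frame: x ahead of the robot, y to its left, z up, the work surface at z = 0. Lengths are in m, angles in rad, forces in N, time in s.
With the tool pointing down it reaches from about 0.4 to 0.75 m from the base axis. Payload 19.5 kg.
Tool frame: the origin (TCP) lies between the finger pads; the fingertips stand 8 mm ahead of it and the grasp point (between the pads) lies 11 mm behind it (robot.nose_length is the distance from the TCP to the fingertips, in m); z points along the fingers, y is the direction in which the jaws open and shut (so a half turn about z gives the same grasp; the last joint's range is limited). The gripper opens to 85 mm and grips with 20 to 120 N. Pads are 22 mm wide; open, the fingers measure 114 mm over their backs; the gripper's body (76 mm by 85 mm) begins 54 mm behind the grasp point. The pads swing forward as they close: fully open they stand 13 mm farther back than shut.
Start: joints at [1.139, 0.707, -0.028, 1.485, 0.022, 0.951, -0.075], TCP at [0.218, -0.532, 0.239] pointing down, gripper open.
Joint ranges: [-2.71, 2.71], [-0.32, 2.16], [-1.57, 1.52], [0, 2.45], [-1.46, 4.6], [0, 2.02], [-2.83, 2.83]. Speed limits (rad/s): [1.89, 1.89, 2.57, 2.57, 3.01, 3.01, 3.01].

### API

Orientations are given as a rotation vector (axis times angle).
In Python, from station import sensors, optics, robot gives the robot as it stands.
- The arm moves only by the shell command python3 -m crank 'ROWS' [FORCE]. ROWS is JSON, a list of rows, each an object with "claw": the finger opening in mm, from 0 to 85.4; "dp": the shift along the world's x, y, z in mm, a list of three; "twist": the turn about the world's z in degrees. In form: [{"claw": claw, "dp": [dx, dy, dz], "twist": twist}, ...]. A call has exactly 8 rows; each row shifts and turns the pose as measured when the row begins; what a row does not reach is not made up. A row lasts 1/10 s, in which the tool goes at most 50 mm and 8.59 degrees, less where a joint would pass 70% of its speed; a pose out of reach is approached as far as the arm can. A call is refused whole if a number of a shift passes 50 or a number of a turn 8.59, either way. A call with a gripper value outside its range is refused whole. The fingers move at their own pace and stop on an object; FORCE is the grip in N (left out, the last holds). Time passes only in rows, so rows that do not move let the fingers close, or fill a call up. It gives the time, the measured TCP pose, the force and the opening at its end, in the units of the state.
- sensors.sense(): the state, without advancing time (a new reading comes with each control period).
- optics.snapshot(name): name is "scene" or "top" or "wrist"; returns the picture (480x640x3 uint8, red, green, blue); there is no depth.
- optics.camera_params(name): a dict with "fovy" (degrees; the focal length in pixels is half the picture's height over the tangent of half this angle, whatever the lens; pixels are square), "cx", "cy" (the principal point, pixels), "R" (3x3) and "t" (3): a world point X has camera coordinates R X + t. Camera axes: x right, y down, z forward; pixel columns grow to the right and rows downward; lengths in m; the calibration is good to about 2 mm. A picture is of the moment at which its call begins: read the wrist's pose just before it. camera_params takes no time and is no camera call; for the wrist camera it gives the pose at the moment of the call.
- robot.sign_off(): hands the job in, once; it reports no verdict.
The state is a dict: "t": time; "q": joint angles; "dq": joint speeds; "joint_efforts": joint torques, N m; "tool_pos": TCP position; "tool_rot": TCP orientation; "force": force on the tool from outside, world axes, zero at the start; "wrist_torque": the same for the moment, N m; "width": finger opening in m.
Only numpy, scipy, OpenCV 4.12 (cv2) and the standard library are available. Lean on these libraries where they do the work, as an engineer would, in place of code of your own. Each camera call takes 0.05 s, during which the arm holds its last target.

### The job

Set the flange bearing up on the bench plate, ready to have its bearing driven out. Seat the receiver cup in the plate's round recess and stand the two steel blocks upright on the plate's two scribed lines, square to the plate, left and right of the cup; then lay the flange housing centrally across the tops of the blocks, hub hanging down between them over the cup. Finally stand the drift that fits the bearing's bore nose down in it, its collar down on the bearing, and leave the oversize drift, the jar, the spanner and the screwdriver where they are.

Things in the scene. Friction and masses are not known exactly. Their poses are not given: they have to be found in the camera images.
- plate: Dark steel plate fixed to the table, 120 (x) x 200 (y) x 12 mm. Origin: centre of its underside; z up. In the middle of its top a round recess, 66 mm across, 3 mm deep, for the cup. Bright scribed lines run along x at y = +57 and -57 mm: a block stands centred over the middle of each (within 10 mm), its 56 mm length along the line.
- block_a_center (a point): One of two identical bright steel setup blocks with drilled holes, 56 (x) x 30 (y) x 70 (z) mm, standing upright, 0.7 kg. Point at its centre, 35 mm above its foot. Either block may go on either line.
- block_b_center (a point): The other of the two identical steel setup blocks, 56 (x) x 30 (y) x 70 (z) mm. Point at its centre, 35 mm above its foot.
- cup_center (a point): Round aluminium receiver cup, open at the top, dark liner inside, 62 mm outer diameter, 30 mm high, wall 4 mm. Point on its axis 15 mm above its foot. It fits the plate's recess with 2 mm to spare all round.
- housing_center (a point): Grey oval two-bolt flange housing with bearing, hub down, 0.55 kg. Flange 150 long (y), 62 wide (x, 26 mm flats at mid-length), 14 mm thick; an ear 57 mm either way from the centre along y; hub below it 50 mm across, 28 mm deep. A 26 mm bore runs along z through all. Point: on the bore's axis, mid-flange, 7 mm under its top, 35 mm above the hub's foot.
- drift_small_center (a point): Steel drift standing nose down, 76 mm high, the smaller of two: from the bottom a nose 23 mm in diameter and 16 mm long with a bevelled end, a collar 38 mm in diameter and 10 mm thick, a plain shank 26 mm in diameter and 50 mm long. It fits the housing's 26 mm bore. Point on its axis, 38 mm above the nose's end.
- drift_large_center (a point): Oversize steel drift of the same shape and height, standing nose down: nose 38 mm in diameter, collar 58 mm, shank 26 mm. It does not fit the bore; leave it standing. Point on its axis 38 mm above the nose's end.
- green_jar: Bystander: white jar with a screw lid, 64 mm across, 56 mm high. Origin at the centre of its underside. Leave it alone.
- spanner: Bystander: two-pin spanner lying flat, 42 x 133 x 10 mm. Origin at the centre of its underside, long axis y. Leave it alone.
- driver: Bystander: screwdriver lying flat at the near edge, 26 x 182 x 26 mm. Origin at the centre of its underside, long axis y. Leave it alone.
Mind the look-alikes: they are no part of the job. Leave any blue or purple look-alike of the part that bears block_b_center alone.

How it is judged:
On the way, in this order (a step that is already met when the one before it is completed fails the run):
1. the cup is seated in the recess and a block stands on each scribed line (((x of block_a_center in the frame of plate between -0.015 and 0.015 m and y of block_a_center in the frame of plate between 0.046 and 0.069 m and z of block_a_center in the frame of plate between 0.044 and 0.05 m and angle between each of block_a_center, block_b_center's own z axis and vertical below 0.06 rad and angle between the x axis of each of block_a_center, block_b_center and the x axis of plate, either way round below 0.2 rad and x of block_b_center in the frame of plate between -0.015 and 0.015 m and y of block_b_center in the frame of plate between -0.069 and -0.046 m and z of block_b_center in the frame of plate between 0.044 and 0.05 m) or (x of block_a_center in the frame of plate between -0.015 and 0.015 m and y of block_a_center in the frame of plate between -0.069 and -0.046 m and z of block_a_center in the frame of plate between 0.044 and 0.05 m and angle between each of block_a_center, block_b_center's own z axis and vertical below 0.06 rad and angle between the x axis of each of block_a_center, block_b_center and the x axis of plate, either way round below 0.2 rad and x of block_b_center in the frame of plate between -0.015 and 0.015 m and y of block_b_center in the frame of plate between 0.046 and 0.069 m and z of block_b_center in the frame of plate between 0.044 and 0.05 m)) and horizontal distance between cup_center and plate below 0.006 m and z of cup_center in the frame of plate below 0.0255 m and angle between cup_center's own z axis and vertical below 0.06 rad), for 0.2 s.
2. the housing lies flat across both blocks, its hub over the cup (all of step 1 and horizontal distance between housing_center and cup_center below 0.01 m and z of housing_center in the frame of plate between 0.086 and 0.092 m and angle between housing_center's own z axis and vertical below 0.06 rad and angle between the y axis of housing_center and the y axis of plate, either way round below 0.2 rad), for 0.2 s.
At the end, for the whole second after the job is handed in: Cup down in the recess; a block upright on each line (46-69 mm off centre, 15 mm lengthwise, 0.2 rad); housing flat on both blocks, bore within 10 mm of the cup's axis, square within 0.2 rad; small drift in the bore, collar down; all released and at rest; other things within 30 mm of their starts (all of step 2 and horizontal distance between drift_small_center and housing_center below 0.005 m and z of drift_small_center in the frame of housing_center between 0.026 and 0.032 m and angle between drift_small_center's own z axis and vertical below 0.1 rad and linear speed of each of block_a, block_b, cup, housing, drift_small below 0.02 m/s and angular speed of each of block_a, block_b, cup, housing, drift_small below 0.2 rad/s); the robot touches nothing.
It fails at once if the oversize drift is moved by more than 30 mm (distance of drift_large_center from where it was at the start of the episode above 0.03 m).
It fails at once if the jar is moved by more than 30 mm (distance of green_jar from where it was at the start of the episode above 0.03 m).
It fails at once if the spanner is moved by more than 30 mm (distance of spanner from where it was at the start of the episode above 0.03 m).
It fails at once if the screwdriver is moved by more than 30 mm (distance of driver from where it was at the start of the episode above 0.03 m).
It also fails if it takes over 128 s, if anything falls off the work surface, if the arm or the gripper's body presses on something with over 40 N, if the wrist force passes 120 N, or if a joint passes its speed limit or range.

## Working session

There is one attempt and no reset: what is moved stays moved. The work goes in short steps, Python scripts to look and compute and a shell command to move; the robot and the scene stay as the last step left them, time stands still between calls to the robot, and variables do not carry over. Pictures are saved under pics/ and viewed, and the job is handed in when it is done.

```bash
ls; mkdir -p pics; python3 - <<'E'
from station import sensors, optics, robot
import cv2
print(sensors.sense()); print(robot.nose_length)
for n in ["scene","top","wrist"]:
    p=optics.camera_params(n); print(n,p)
    cv2.imwrite(f"pics/{n}0.png",optics.snapshot(n)[:,:,::-1])
E
```

```text
pics
{'t': 0.0, 'q': array([ 1.13930139,  0.7070739 , -0.02761087,  1.48500446,  0.02198532,
        0.95090771, -0.0754681 ]), 'dq': array([ 5.42308150e-04, -6.64259750e-05,  5.52640203e-04,  4.43357292e-04,
        1.44640621e-03, -1.43201314e-03,  1.44500893e-03]), 'joint_efforts': array([-2.61913410e-03, -8.83239198e+01,  1.23256758e+00, -2.36177516e+01,
        1.66440359e-02,  6.24585329e-03,  3.63053587e-06]), 'tool_pos': array([ 0.21839996, -0.53162713,  0.23884294]), 'tool_rot': array([-3.08106388e+00, -6.08242384e-01,  3.74477120e-04]), 'force': array([ 0.23221626,  0.39071975, -0.72119365]), 'wrist_torque': array([-0.05078371,  0.03655327,  0.0343384 ]), 'width': 0.08547702261706566}
0.008
scene {'fovy': 46.08861599762076, 'cx': 323.08917599263384, 'cy': 238.36811570395966, 'R': array([[-0.7853764 , -0.61893384,  0.0102373 ],
       [-0.46588118,  0.58011377, -0.66814874],
       [ 0.40760107, -0.52951762, -0.74395729]]), 't': array([0.46463265, 0.24701383, 1.26276673])}
top {'fovy': 46.197823696570055, 'cx': 317.4225687441935, 'cy': 238.45196714823823, 'R': array([[-0.0175192 , -0.99983247,  0.0053015 ],
       [-0.99268023,  0.01675969, -0.11960386],
       [ 0.11949497, -0.00735806, -0.99280754]]), 't': array([0.06486912, 0.55136502, 1.59106568])}
wrist {'fovy': 58.68658650984775, 'cx': 321.59715243110537, 'cy': 236.54655558570258, 'R': array([[ 3.78535556e-01, -9.25586569e-01, -5.80305406e-04],
       [-8.84990911e-01, -3.62116719e-01,  2.92681685e-01],
       [-2.71112375e-01, -1.10276859e-01, -9.56209754e-01]]), 't': array([-0.57434213, -0.03695536,  0.3795317 ])}
```

View pics/scene0.png

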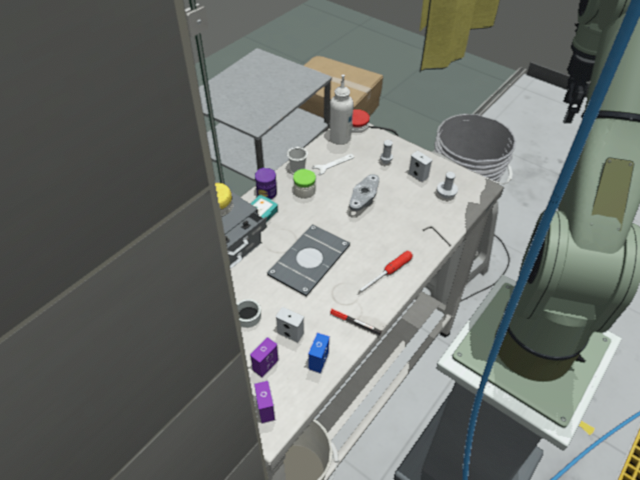

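View pics/top0.png

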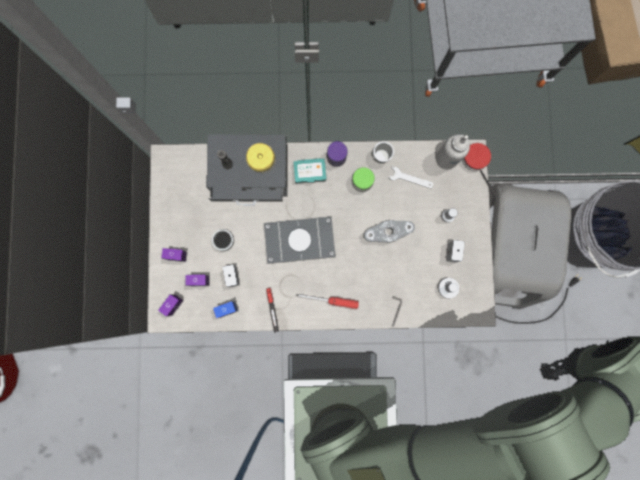

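View pics/wrist0.png

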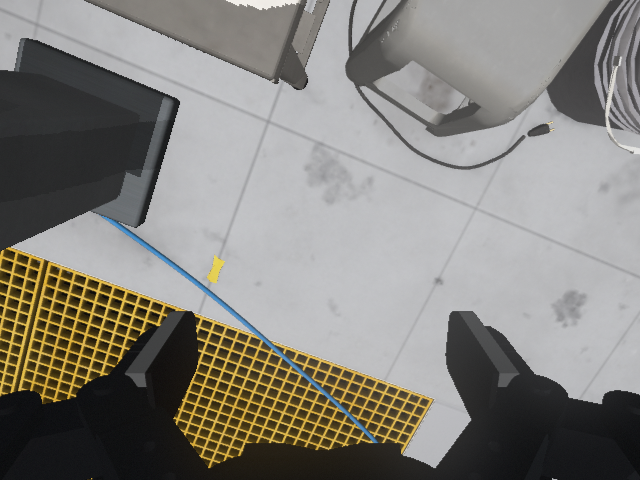

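```bash
python3 - <<'E'
import cv2
a=cv2.imread("pics/top0.png")
cv2.imwrite("pics/topzA.png",cv2.resize(a[135:335,150:330],None,fx=4,fy=3*4/3,interpolation=cv2.INTER_CUBIC)[:600])
cv2.imwrite("pics/topzB.png",cv2.resize(a[135:335,320:500],None,fx=4,fy=4,interpolation=cv2.INTER_CUBIC)[:640])
E
cat > h.py <<'E'
import numpy as np, cv2
from station import sensors, optics, robot
def ray(n_or_p,u,v,z):
    p=optics.camera_params(n_or_p) if isinstance(n_or_p,str) else n_or_p
    f=240/np.tan(np.radians(p['fovy']/2))
    d=p['R'].T@np.array([(u-p['cx'])/f,(v-p['cy'])/f,1.]); c=-p['R'].T@p['t']
    return c+d*(z-c[2])/d[2]
def proj(p,X):
    f=240/np.tan(np.radians(p['fovy']/2))
    c=p['R']@np.array(X)+p['t']; return f*c[0]/c[2]+p['cx'],f*c[1]/c[2]+p['cy']
E
python3 - <<'E'
from h import *
for nm,u,v,z in [("plate",300,240,.01),("cup",222,240,.03),("cup2?",383,152,.03),("blk",230,275,.07),("blk2",456,249,.07),("hous",389,231,.03),("dr1",450,213,.076),("dr2",448,286,.076),("jar",363,178,.056),("tableL",150,145,0),("tableR",490,325,0)]:
    print(nm,ray("top",u,v,z).round(3))
E
```

```text
plate [0.551 0.106 0.01 ]
cup [0.553 0.331 0.03 ]
cup2? [ 0.806 -0.142  0.03 ]
blk [0.449 0.302 0.07 ]
blk2 [ 0.511 -0.334  0.07 ]
hous [ 0.571 -0.152  0.03 ]
dr1 [ 0.613 -0.32   0.076]
dr2 [ 0.408 -0.305  0.076]
jar [ 0.723 -0.079  0.056]
tableL [0.847 0.552 0.   ]
tableR [ 0.296 -0.44   0.   ]
```

View pics/topzA.png

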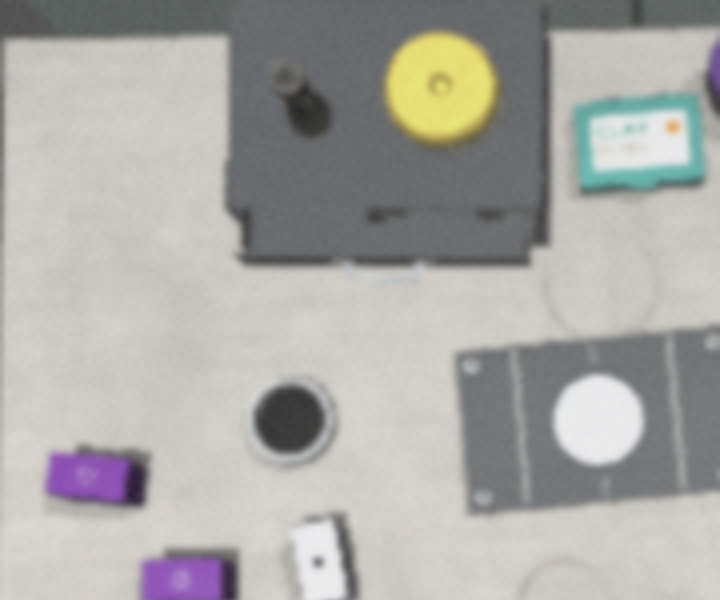

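View pics/topzB.png

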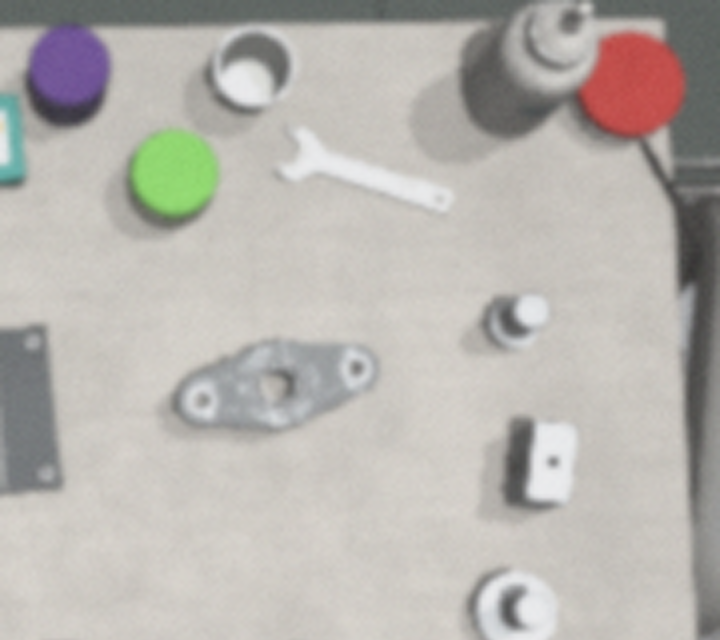

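```bash
python3 -m crank '[{"claw":85,"dp":[35,29,0],"twist":-2.8},{"claw":85,"dp":[35,29,0],"twist":-2.8},{"claw":85,"dp":[35,29,0],"twist":-2.8},{"claw":85,"dp":[35,29,0],"twist":-2.8},{"claw":85,"dp":[35,29,0],"twist":-2.8},{"claw":85,"dp":[35,29,0],"twist":-2.8},{"claw":85,"dp":[35,29,0],"twist":-2.8},{"claw":85,"dp":[35,29,0],"twist":-2.8}]' 60; python3 - <<'E'
from h import *
p=optics.camera_params("wrist"); print(p, -p['R'].T@p['t']); cv2.imwrite("pics/w1.png",optics.snapshot("wrist")[:,:,::-1])
E
```

```text
t: 0.95
tool_pos: [0.5012, -0.2934, 0.2377]
tool_rot: [-3.14, 0.043, 0.006]
force: [-0.1, 0.3, 0.3]
width: 0.085
{'fovy': 58.68658650984775, 'cx': 321.59715243110537, 'cy': 236.54655558570258, 'R': array([[-0.0288816 , -0.99958197, -0.00131534],
       [-0.95473522,  0.02719603,  0.29621113],
       [-0.29605154,  0.00981085, -0.95512158]]), 't': array([-0.27815455,  0.44819786,  0.52876031])} [ 0.57641704 -0.29541507  0.37190332]
```

View pics/w1.png

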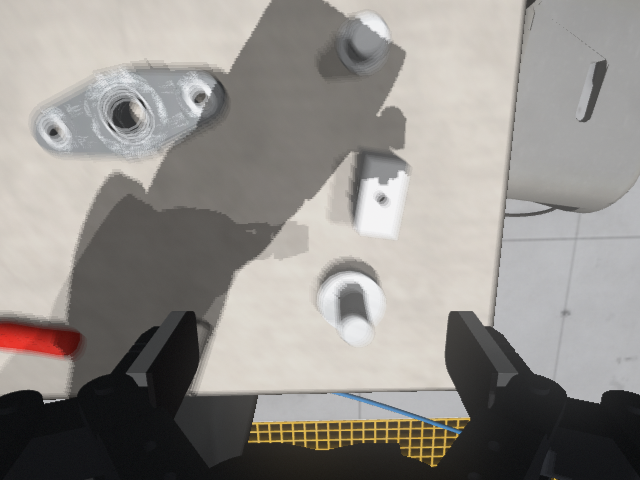

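```bash
python3 -m crank '[{"claw":85,"dp":[4,48,2],"twist":0},{"claw":85,"dp":[4,48,2],"twist":0},{"claw":85,"dp":[4,48,2],"twist":0},{"claw":85,"dp":[4,48,2],"twist":0},{"claw":85,"dp":[4,48,2],"twist":0},{"claw":85,"dp":[4,48,2],"twist":0},{"claw":85,"dp":[4,48,2],"twist":0},{"claw":85,"dp":[4,48,2],"twist":0}]' 60; python3 -m crank '[{"claw":85,"dp":[0,48,0],"twist":0},{"claw":85,"dp":[0,48,0],"twist":0},{"claw":85,"dp":[0,20,0],"twist":0},{"claw":85,"dp":[0,8,0],"twist":0},{"claw":85,"dp":[0,0,0],"twist":0},{"claw":85,"dp":[0,0,0],"twist":0},{"claw":85,"dp":[0,0,0],"twist":0},{"claw":85,"dp":[0,0,0],"twist":0}]' 60;python3 - <<'E'
from h import *
import pickle
p=optics.camera_params("wrist"); pickle.dump(p,open("w2.pkl","wb")); cv2.imwrite("pics/w2.png",optics.snapshot("wrist")[:,:,::-1])
E
```

```text
t: 1.8
tool_pos: [0.5366, 0.1006, 0.2514]
tool_rot: [-3.137, 0.042, 0.006]
force: [1.0, 0.1, -0.1]
width: 0.0848
t: 2.6
tool_pos: [0.5351, 0.2319, 0.2504]
tool_rot: [-3.137, 0.034, 0.009]
force: [0.3, -0.3, 0.2]
width: 0.085
```

View pics/w2.png

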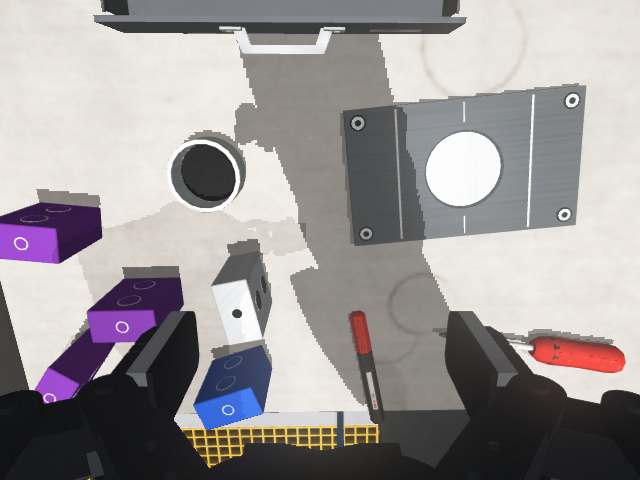

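```bash
python3 - <<'E'
from h import *
import pickle
p=pickle.load(open("w2.pkl","rb")); a=cv2.imread("pics/w2.png"); 
hsv=cv2.cvtColor(a,cv2.COLOR_BGR2HSV)
g=cv2.cvtColor(a,cv2.COLOR_BGR2GRAY)
m=(g>225).astype(np.uint8)
n,l,s,c=cv2.connectedComponentsWithStats(m)
for i in range(1,n):
    if s[i][4]>150:
        cs,_=cv2.findContours((l==i).astype(np.uint8),cv2.RETR_EXTERNAL,cv2.CHAIN_APPROX_NONE)
        pts=max(cs,key=len)
        print(s[i],c[i].round(1), cv2.fitEllipse(pts) if len(pts)>5 else "", cv2.minAreaRect(pts))
# rectify ellipse contour to plane
def world(mask,z):
    cs,_=cv2.findContours(mask.astype(np.uint8),cv2.RETR_EXTERNAL,cv2.CHAIN_APPROX_NONE); pts=max(cs,key=len)[:,0]
    return np.array([ray(p,u,v,z)[:2]*1000 for u,v in pts],np.float32)
i=l[168,463]; w=world(l==i,.012); print("recess",cv2.fitEllipse(w))
# cup rim
for (u,v) in [(172,170),(206,208),(240,170)]:
    i=l[v,u]; 
    if i: w=world(l==i,.03); print("cup",cv2.fitEllipse(w))
i=l[320,235]
if i: w=world(l==i,.07); print("blk",cv2.minAreaRect(w))
# screws
for n2,(u,v) in dict(a=(358,123),b=(572,100),c=(564,214.5),d=(366,233.5)).items(): print(n2,ray(p,u,v,.012)[:2]*1000)
print("topcam")
a=cv2.imread("pics/top0.png")
E
```

```text
[    0     0   330   228 42353] [129.4 117.3] ((140.32530212402344, 113.87239074707031), (221.1615447998047, 340.7067565917969), 89.97354888916016) ((156.8401641845703, 119.88540649414062), (323.2781982421875, 224.93072509765625), 6.581944942474365)
[ 426    0   96   95 6448] [475.9  47.7] ((475.6478271484375, 47.52787399291992), (79.6463851928711, 105.28939056396484), 45.140663146972656) ((473.5, 47.0), (94.0, 95.0), 90.0)
[  422     0   218   403 38575] [567.1 212.8] ((554.2112426757812, 199.42152404785156), (217.26852416992188, 381.02484130859375), 178.63955688476562) ((530.4999389648438, 200.99996948242188), (401.99993896484375, 216.99996948242188), 90.0)
[ 378   34   70   68 2729] [406.2  68.4] ((408.4258728027344, 70.14998626708984), (48.85441207885742, 86.47300720214844), 153.17343139648438) ((411.87548828125, 66.38846588134766), (77.82745361328125, 54.083839416503906), 76.55138397216797)
[527  95   7 131 231] [530.2 159.4] ((530.1272583007812, 159.3798065185547), (1.8220641613006592, 120.90621948242188), 2.428311824798584) ((530.0712890625, 160.0030517578125), (1.912530183792
[... 950 characters left out ...]
57666016)
[ 95 348  27  30 337] [109.4 362.9] ((109.70926666259766, 362.4500427246094), (12.301694869995117, 36.93347930908203), 37.464569091796875) ((108.80766296386719, 365.0384521484375), (12.480754852294922, 35.22346496582031), 33.690067291259766)
recess ((552.9525146484375, 110.02112579345703), (63.23896408081055, 63.307777404785156), 44.50782012939453)
cup ((599.1530151367188, 377.35198974609375), (170.83143615722656, 274.6006774902344), 2.289294481277466)
blk ((448.6363525390625, 304.11932373046875), (53.96860122680664, 28.395362854003906), 10.549295425415039)
a [594.07173316 201.06532792]
b [608.38279916  23.7154119 ]
c [510.28610082  16.12357528]
d [496.42800526 193.59591997]
topcam
```

```bash
python3 - <<'E'
from h import *
import pickle
p=pickle.load(open("w2.pkl","rb")); a=cv2.imread("pics/w2.png"); 
print(a[150:200:6,160:256:6].mean(2).astype(int))
g=a.min(2)
m=(g>=247).astype(np.uint8); n,l,s,c=cv2.connectedComponentsWithStats(m)
for i in range(1,n):
    if s[i][4]>60 and 150<c[i][0]<260 and 120<c[i][1]<230:
        cs,_=cv2.findContours((l==i).astype(np.uint8),cv2.RETR_EXTERNAL,cv2.CHAIN_APPROX_NONE); pts=max(cs,key=len)[:,0]
        w=np.array([ray(p,u,v,.03)[:2]*1000 for u,v in pts],np.float32); print(s[i],cv2.fitEllipse(w))
cv2.imwrite("pics/cupz.png",cv2.resize(a[110:230,140:280],None,fx=5,fy=5,interpolation=cv2.INTER_NEAREST))
E
```

```text
[[234 233 232 253 102  47  48  51  48  48 166 253  97 138 237 236]
 [234 234 252  98  59  48  49  48  49  49  50  57 175  95 231 237]
 [235 234 211 100  47  47  50  49  51  49  49  53 250  96 136 236]
 [231 191  85  91  49  48  51  50  49  52  49  50  47 142  95 236]
 [232 236  96  92  52  51  50  49  51  52  52  52  46 253  95 236]
 [233 232 105  93  33  50  50  51  52  49  51  51  55 253  98 235]
 [235 236 253  94  95  51  52  51  52  54  53  53  47 249 235 236]
 [232 233 249  95  97  97  32  52  52  50  54  52 167 111 235 234]
 [230 232 234 253  98  97  96  33  34  33  35  86 253 233 232 232]]
[167 140  73  71 684] ((554.9725341796875, 331.7201843261719), (57.201175689697266, 57.898738861083984), 160.3559112548828)
```

View pics/cupz.png

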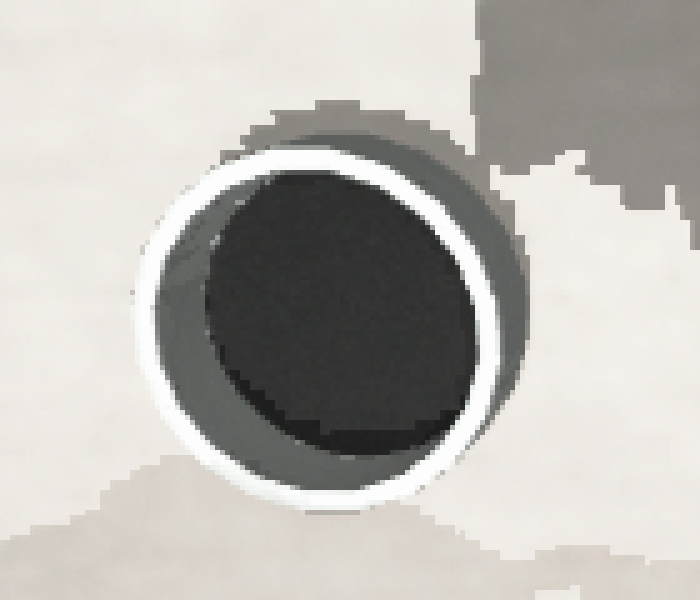

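```bash
python3 -m crank '[{"claw":85,"dp":[5,30,-25],"twist":3},{"claw":85,"dp":[5,30,-30],"twist":2.7},{"claw":85,"dp":[5,25,-35],"twist":0},{"claw":85,"dp":[5,12,-40],"twist":0},{"claw":85,"dp":[0,3,-30],"twist":0},{"claw":85,"dp":[0,0,-5],"twist":0},{"claw":85,"dp":[0,0,0],"twist":0},{"claw":85,"dp":[0,0,0],"twist":0}]' 40;python3 - <<'E'
from h import *
cv2.imwrite("pics/w3.png",optics.snapshot("wrist")[:,:,::-1]); print(sensors.sense()['tool_pos'],sensors.sense()['tool_rot'])
E
```

```text
t: 3.45
tool_pos: [0.5585, 0.3302, 0.0834]
tool_rot: [-3.134, -0.116, -0.001]
force: [-0.0, 0.1, -0.6]
width: 0.085
[0.55873997 0.33029066 0.08379789] [-3.13400718e+00 -1.15359580e-01 -1.64265861e-03]
```

View pics/w3.png

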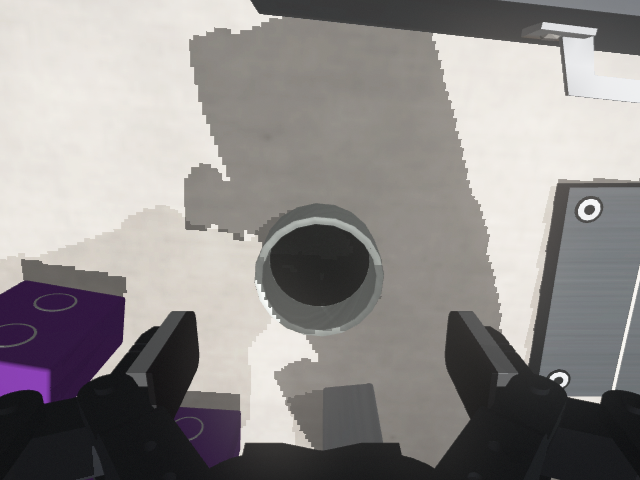

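```bash
python3 -m crank '[{"claw":77,"dp":[-3.5,1.4,-10],"twist":0},{"claw":77,"dp":[0,0,-25],"twist":0},{"claw":77,"dp":[0,0,-25],"twist":0},{"claw":77,"dp":[0,0,-9],"twist":0},{"claw":77,"dp":[0,0,0],"twist":0},{"claw":55,"dp":[0,0,0],"twist":0},{"claw":55,"dp":[0,0,0],"twist":0},{"claw":55,"dp":[0,0,0],"twist":0}]' 40;python3 -m crank '[{"claw":50,"dp":[0,0,0],"twist":0},{"claw":50,"dp":[0,0,0],"twist":0},{"claw":50,"dp":[0,0,0],"twist":0},{"claw":50,"dp":[0,0,20],"twist":0},{"claw":50,"dp":[0,0,20],"twist":0},{"claw":50,"dp":[0,0,20],"twist":0},{"claw":50,"dp":[0,0,0],"twist":0},{"claw":50,"dp":[0,0,0],"twist":0}]' 40;python3 - <<'E'
from h import *
cv2.imwrite("pics/w4.png",optics.snapshot("wrist")[:,:,::-1]); print(sensors.sense()['tool_pos'],sensors.sense()['tool_rot'])
E
```

```text
t: 4.3
tool_pos: [0.5576, 0.3328, 0.02]
tool_rot: [-3.129, -0.114, -0.017]
force: [-0.4, 1.0, -2.8]
width: 0.0596
t: 5.1
tool_pos: [0.5573, 0.3327, 0.0822]
tool_rot: [-3.129, -0.113, -0.016]
force: [-1.1, 1.1, -1.0]
width: 0.0593
[0.55742428 0.33277423 0.08222063] [-3.1286094  -0.11349338 -0.01641536]
```

View pics/w4.png

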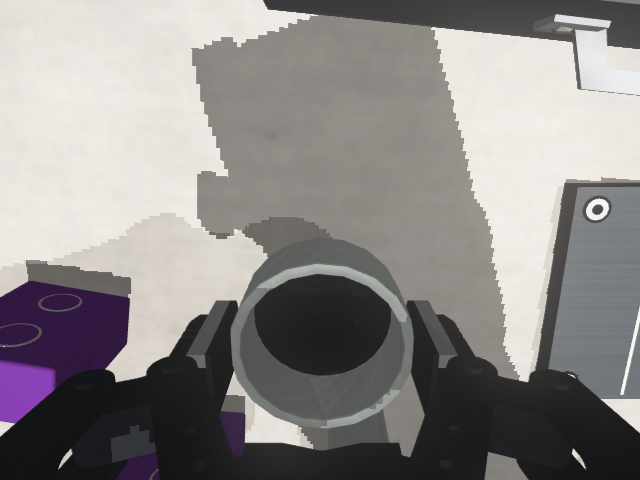

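```bash
cat >> h.py <<'E'
def cam(n,f):
    s=sensors.sense(); p=optics.camera_params(n); a=optics.snapshot(n)[:,:,::-1].copy(); cv2.imwrite("pics/"+f,a)
    print(s['tool_pos'].round(4),s['tool_rot'].round(3)); 
    import pickle; pickle.dump((p,s),open("pics/"+f+".pkl","wb")); return p,a,s
def load(f):
    import pickle; p,s=pickle.load(open("pics/"+f+".pkl","rb")); return p,cv2.imread("pics/"+f),s
E
python3 -m crank '[{"claw":50,"dp":[-1,-30,3],"twist":0},{"claw":50,"dp":[-1,-45,3],"twist":0},{"claw":50,"dp":[-1,-45,3],"twist":0},{"claw":50,"dp":[0,-45,0],"twist":0},{"claw":50,"dp":[0,-37,0],"twist":0},{"claw":50,"dp":[0,-20,0],"twist":0},{"claw":50,"dp":[0,0,0],"twist":0},{"claw":50,"dp":[0,0,0],"twist":0}]' 40; python3 - <<'E'
from h import *
cam("wrist","w5.png"); cam("top","t5.png")
E
```

```text
t: 5.95
tool_pos: [0.5497, 0.1027, 0.0848]
tool_rot: [-3.13, -0.116, -0.005]
force: [-0.4, 0.6, -2.8]
width: 0.0596
[0.5497 0.1027 0.0848] [-3.13  -0.116 -0.005]
[0.5497 0.1027 0.0848] [-3.131 -0.117 -0.005]
```

View pics/w5.png

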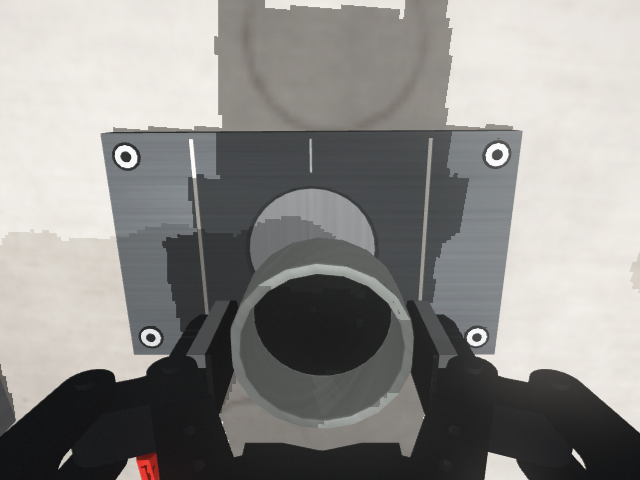

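```bash
python3 - <<'E'
from h import *
p,a,s=load("w5.png")
S=np.array([ray(p,u,v,.012)[:2]*1000 for u,v in [(126,157),(497,154.5),(477,337.5),(151,337.5)]]); print(S.round(1),S.mean(0))
g=a.max(2)
# edges of rim via thresholds along rows
for r in (300,340,345,360,380,400): 
    row=g[r,200:450].astype(int); d=np.where(row>70)[0]; print(r,d[:1]+200,d[-1:]+200)
for c in (310,322,335):
    col=g[230:460,c].astype(int); print(c,[(i+230,x) for i,x in enumerate(col) if 1][::1][25:45:2], [(i+230,x) for i,x in enumerate(col)][180:215:3])
cv2.imwrite("pics/rimz.png",cv2.resize(a[230:450,200:440],None,fx=2.7,fy=2.7,interpolation=cv2.INTER_NEAREST))
# recess edge
w=[ray(p,u,v,.012)[:2]*1000 for u,v in [(249,245),(376.5,245),(312,187)]]; print(np.round(w,1))
E
```

```text
[[594.  201.6]
 [608.4  23.8]
 [510.2  15.8]
 [496.3 193.7]] [552.21384985 108.72462491]
300 [204] [449]
340 [200] [449]
345 [200] [449]
360 [200] [448]
380 [231] [413]
400 [224] [419]
310 [(255, np.int64(95)), (257, np.int64(97)), (259, np.int64(96)), (261, np.int64(96)), (263, np.int64(100)), (265, np.int64(178)), (267, np.int64(176)), (269, np.int64(174)), (271, np.int64(166)), (273, np.int64(160))] [(410, np.int64(86)), (413, np.int64(86)), (416, np.int64(89)), (419, np.int64(123)), (422, np.int64(122)), (425, np.int64(117)), (428, np.int64(132)), (431, np.int64(133)), (434, np.int64(133)), (437, np.int64(130)), (440, np.int64(129)), (443, np.int64(130))]
322 [(255, np.int64(97)), (257, np.int64(94)), (259, np.int64(95)), (261, np.int64(96)), (263, np.int64(109)), (265, np.int64(184)), (267, np.int64(180)), (269, np.int64(172)), (271, np.int64(162)), (273, np.int64(156))] [(410, np.int64(93)), (413, np.int64(94)), (416, np.int64(88)), (419, np.int64(95)), (422, np.int64(121)), (425, np.int64(156)), (428, np.int64(140)), (431, np.int64(136)), (434, np.int64(133)), (437, np.int64(132)), (440, np.int64(132)), (443, np.int64(131))]
335 [(255, np.int64(96)), (257, np.int64(97)), (259, np.int64(98)), (261, np.int64(97)), (263, np.int64(97)), (265, np.int64(133)), (267, np.int64(184)), (269, np.int64(180)), (271, np.int64(169)), (273, np.int64(160))] [(410, np.int64(88)), (413, np.int64(89)), (416, np.int64(92)), (419, np.int64(166)), (422, np.int64(159)), (425, np.int64(152)), (428, np.int64(135)), (431, np.int64(134)), (434, np.int64(134)), (437, np.int64(133)), (440, np.int64(133)), (443, np.int64(133))]
[[553.8 141.2]
 [558.7  76.2]
 [586.1 111. ]]
```

View pics/rimz.png

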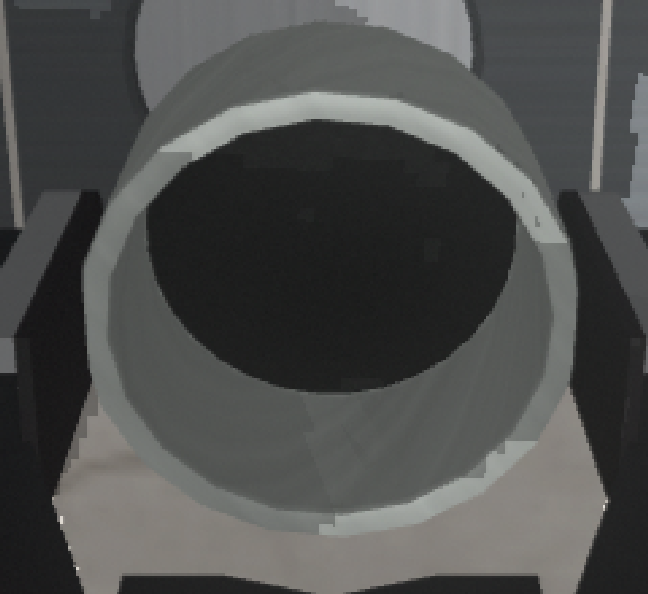

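```bash
python3 - <<'E'
from h import *
p,a,s=load("w5.png")
for z in (.0948,.0925):
    w=np.array([ray(p,u,v,z)[:2]*1000 for u,v in [(230.7,342),(413.3,342),(320,264),(322,427.5)]]); print(w.round(1), (w[0]+w[1])/2,(w[2]+w[3])/2, np.linalg.norm(w[0]-w[1]),np.linalg.norm(w[2]-w[3]))
E
```

```text
[[547.6 132.9]
 [552.2  72.8]
 [577.2 105.4]
 [515.9 100.3]] [549.89975235 102.87465336] [546.56005469 102.87876844] 60.2504919353525 61.49827876962496
[[546.1 133.4]
 [550.9  72.2]
 [576.3 105.4]
 [513.9 100.2]] [548.53664937 102.79398866] [545.13538429 102.7981796 ] 61.36121157999418 62.632001402368935
```

```bash
python3 -m crank '[{"claw":50,"dp":[5.8,5.9,0],"twist":0},{"claw":50,"dp":[0,0,-15],"twist":0},{"claw":50,"dp":[0,0,-20],"twist":0},{"claw":50,"dp":[0,0,-12],"twist":0},{"claw":50,"dp":[0,0,0],"twist":0},{"claw":50,"dp":[0,0,0],"twist":0},{"claw":50,"dp":[0,0,0],"twist":0},{"claw":50,"dp":[0,0,0],"twist":0}]' 40; python3 - <<'E'
from h import *
cam("wrist","w6.png"); cam("top","t6.png");cam("scene","s6.png")
E
```

```text
t: 6.85
tool_pos: [0.5576, 0.117, 0.0373]
tool_rot: [-3.127, -0.13, -0.009]
force: [-0.1, 0.3, -1.5]
width: 0.0598
[0.5576 0.117  0.0373] [-3.127 -0.13  -0.009]
[0.5577 0.117  0.0373] [-3.127 -0.13  -0.01 ]
[0.5576 0.1169 0.0372] [-3.127 -0.13  -0.009]
```

View pics/w6.png

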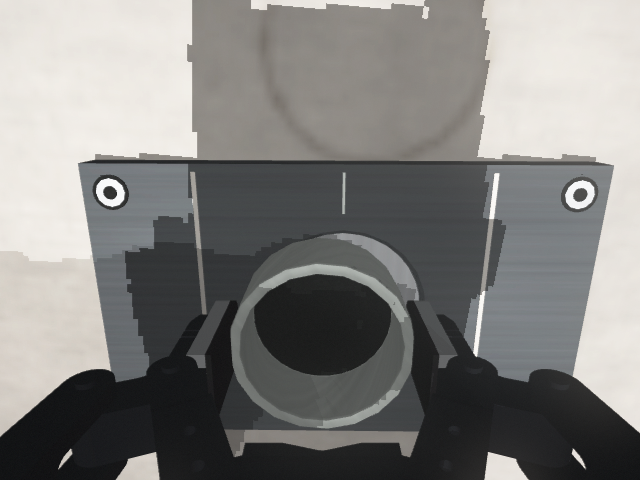

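```bash
python3 -m crank '[{"claw":50,"dp":[-2,-4.2,0],"twist":0},{"claw":50,"dp":[0,-4.2,0],"twist":0},{"claw":50,"dp":[0,0,0],"twist":0},{"claw":50,"dp":[0,0,0],"twist":0},{"claw":50,"dp":[0,0,0],"twist":0},{"claw":50,"dp":[0,0,0],"twist":0},{"claw":50,"dp":[0,0,0],"twist":0},{"claw":50,"dp":[0,0,0],"twist":0}]' 40; python3 - <<'E'
from h import *
cam("wrist","w7.png")
E
```

```text
t: 7.8
tool_pos: [0.5555, 0.1074, 0.0375]
tool_rot: [-3.127, -0.129, -0.01]
force: [0.4, 0.3, -2.1]
width: 0.0595
[0.5555 0.1074 0.0375] [-3.127 -0.129 -0.01 ]
```

View pics/w7.png

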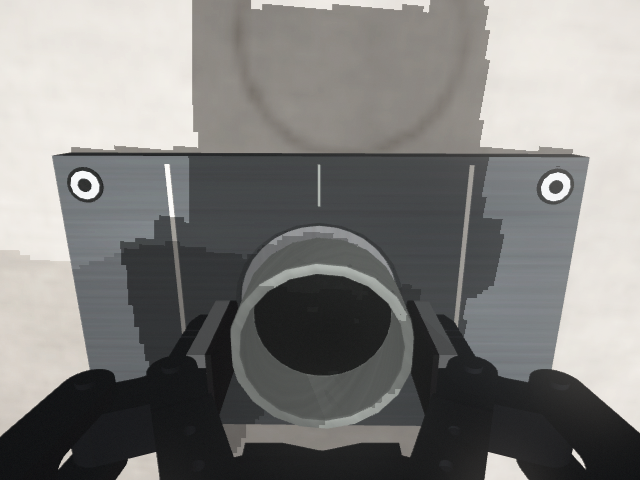

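```bash
python3 - <<'E'
from h import *
p,a,s=load("w7.png")
print(ray(p,320,226,.012)*1000, ray(p,321,237,.0172)*1000, [ (ray(p,u,v,.012)*1000).round(1) for u,v in [(166,165),(472,165),(319,205),(242,290),(402,290)]])
w=np.array([ray(p,u,v,.0465)[:2]*1000 for u,v in [(230.7,342),(413.3,342),(320,264),(322,427.5)]]);print(w)
print(a[215:250,320].tolist())
E
```

```text
[585.53058211 111.07592684  12.        ] [582.66430453 110.38890171  17.2       ] [array([604.3, 170.5,  12. ]), array([613.7,  56.6,  12. ]), array([593.8, 112.1,  12. ]), array([555.9, 140.7,  12. ]), array([561.4,  75.7,  12. ])]
[[552.48509307 137.79956283]
 [557.78725155  77.30158439]
 [582.60140923 110.33204125]
 [521.0046894  104.69378577]]
[[74, 73, 70], [73, 72, 70], [74, 73, 71], [75, 73, 70], [74, 73, 69], [74, 72, 70], [74, 73, 69], [74, 73, 69], [60, 59, 57], [60, 60, 56], [65, 65, 62], [154, 152, 150], [157, 152, 152], [156, 153, 152], [155, 153, 152], [156, 153, 152], [156, 153, 152], [152, 149, 149], [118, 116, 115], [116, 114, 112], [116, 115, 114], [116, 115, 113], [115, 114, 113], [92, 95, 92], [90, 92, 89], [89, 92, 90], [91, 94, 91], [92, 95, 92], [91, 92, 90], [91, 93, 90], [93, 94, 92], [91, 92, 90], [90, 94, 90], [90, 92, 88], [90, 93, 90]]
```

```bash
python3 -m crank '[{"claw":50,"dp":[1,1,0],"twist":0},{"claw":50,"dp":[0,0,0],"twist":0},{"claw":50,"dp":[0,0,-3],"twist":0},{"claw":50,"dp":[0,0,-3],"twist":0},{"claw":50,"dp":[0,0,-2],"twist":0},{"claw":50,"dp":[0,0,0],"twist":0},{"claw":50,"dp":[0,0,0],"twist":0},{"claw":50,"dp":[0,0,0],"twist":0}]' 40; python3 - <<'E'
from h import *
cam("wrist","w8.png")
E
```

```text
t: 8.65
tool_pos: [0.5565, 0.1086, 0.0285]
tool_rot: [-3.127, -0.129, -0.009]
force: [-0.1, -0.6, -1.5]
width: 0.0597
[0.5565 0.1086 0.0285] [-3.127 -0.129 -0.009]
```

View pics/w8.png

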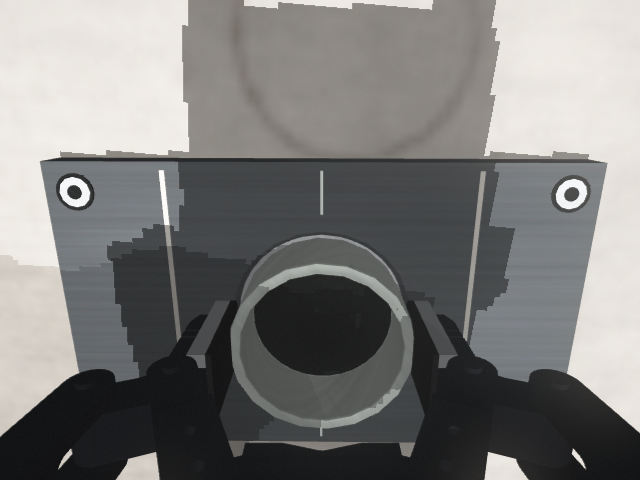

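```bash
python3 -m crank '[{"claw":50,"dp":[0,0,-1],"twist":0},{"claw":50,"dp":[0,0,0],"twist":0},{"claw":76,"dp":[0,0,0],"twist":0},{"claw":76,"dp":[0,0,0],"twist":0},{"claw":76,"dp":[0,0,0],"twist":0},{"claw":76,"dp":[0,0,20],"twist":0},{"claw":76,"dp":[0,0,40],"twist":0},{"claw":76,"dp":[0,0,40],"twist":0}]' 40; python3 - <<'E'
from h import *
cam("wrist","w9.png"); cam("scene","s9.png")
E
```

```text
t: 9.5
tool_pos: [0.5544, 0.1081, 0.1264]
tool_rot: [-3.129, -0.129, 0.002]
force: [-0.0, -0.5, 0.1]
width: 0.076
[0.5544 0.1081 0.1264] [-3.129e+00 -1.290e-01  2.000e-03]
[0.5564 0.1083 0.1324] [-3.127 -0.129 -0.009]
```

View pics/w9.png

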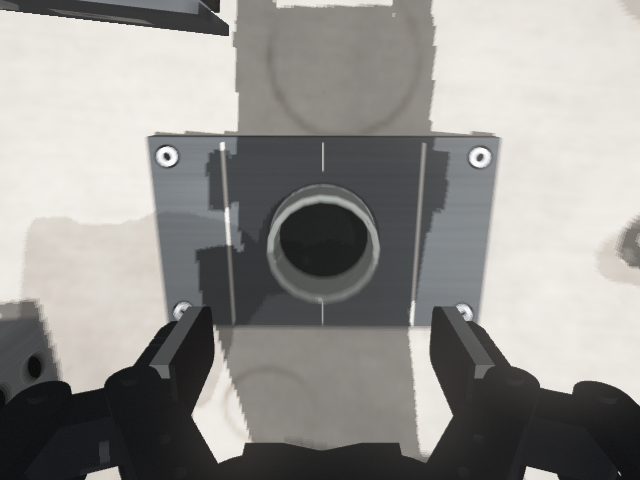

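```bash
python3 -m crank '[{"claw":62,"dp":[-10,20,5],"twist":2},{"claw":62,"dp":[-22,40,5],"twist":2},{"claw":62,"dp":[-22,40,0],"twist":2},{"claw":62,"dp":[-22,40,0],"twist":0},{"claw":62,"dp":[-22,36,0],"twist":0},{"claw":62,"dp":[-10,18,0],"twist":0},{"claw":62,"dp":[0,0,0],"twist":0},{"claw":62,"dp":[0,0,0],"twist":0}]' 60; python3 - <<'E'
from h import *
cam("wrist","w10.png")
E
```

```text
t: 10.4
tool_pos: [0.4436, 0.3082, 0.1409]
tool_rot: [-3.115, -0.296, -0.014]
force: [0.4, -0.5, 0.1]
width: 0.0621
[0.4436 0.3082 0.1409] [-3.115 -0.296 -0.014]
```

View pics/w10.png

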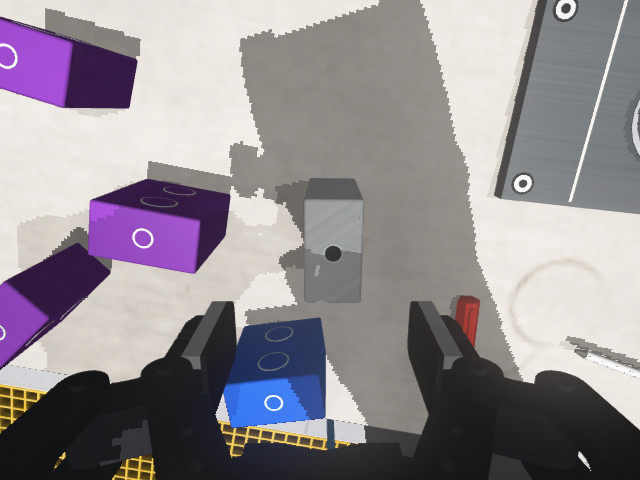

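```bash
python3 - <<'E'
from h import *
p,a,s=load("w10.png")
for q in [[(305,201),(363,200),(360.5,302),(304,302)],[(226,396),(322,376),(325,420),(232,427)],[(90,200),(203,218),(195,272),(90,254)]]:
    w=np.array([ray(p,u,v,.07)[:2]*1000 for u,v in q]); print(w.round(1).tolist(),w.mean(0).round(1))
E
```

```text
[[472.1, 323.0], [478.0, 295.2], [424.4, 284.8], [418.7, 314.0]] [448.3 304.2]
[[352.8, 347.2], [376.3, 296.2], [347.9, 289.1], [332.5, 341.1]] [352.3 318.4]
[[452.5, 427.5], [454.0, 371.5], [424.5, 372.4], [424.0, 426.5]] [438.8 399.5]
```

```bash
python3 -m crank '[{"claw":62,"dp":[4.7,-4,-10],"twist":0},{"claw":62,"dp":[0,0,-30],"twist":0},{"claw":62,"dp":[0,0,-35],"twist":0},{"claw":62,"dp":[0,0,-15],"twist":0},{"claw":62,"dp":[0,0,-4],"twist":0},{"claw":62,"dp":[0,0,0],"twist":0},{"claw":62,"dp":[0,0,0],"twist":0},{"claw":62,"dp":[0,0,0],"twist":0}]' 90; python3 - <<'E'
from h import *
cam("wrist","w11.png")
E
```

```text
t: 11.25
tool_pos: [0.4546, 0.2956, 0.0424]
tool_rot: [-3.118, -0.279, -0.019]
force: [0.6, -0.3, -0.4]
width: 0.0622
[0.4546 0.2956 0.0424] [-3.118 -0.279 -0.019]
```

View pics/w11.png

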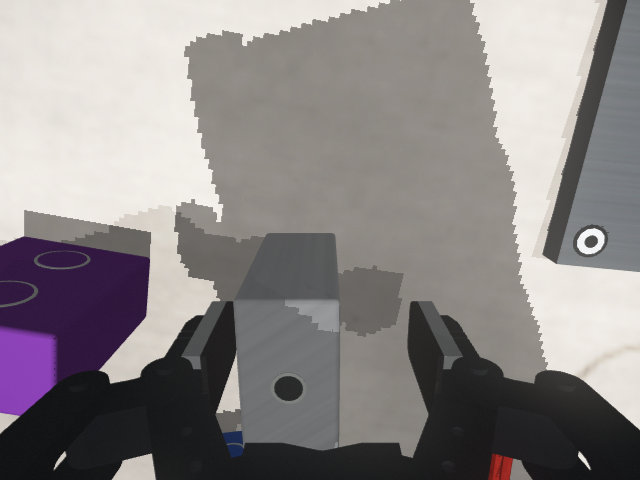

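```bash
python3 -m crank '[{"claw":62,"dp":[-3,4,2],"twist":0},{"claw":62,"dp":[-3,4,0],"twist":0},{"claw":62,"dp":[0,0,0],"twist":0},{"claw":45,"dp":[0,0,0],"twist":0},{"claw":20,"dp":[0,0,0],"twist":0},{"claw":20,"dp":[0,0,0],"twist":0},{"claw":20,"dp":[0,0,0],"twist":0},{"claw":20,"dp":[0,0,0],"twist":0}]' 90; python3 - <<'E'
from h import *
cam("wrist","w12.png")
E
```

```text
t: 12.1
tool_pos: [0.4484, 0.3053, 0.0464]
tool_rot: [-3.116, -0.28, -0.023]
force: [-0.3, 0.6, 0.8]
width: 0.0284
[0.4484 0.3053 0.0464] [-3.116 -0.28  -0.023]
```

View pics/w12.png

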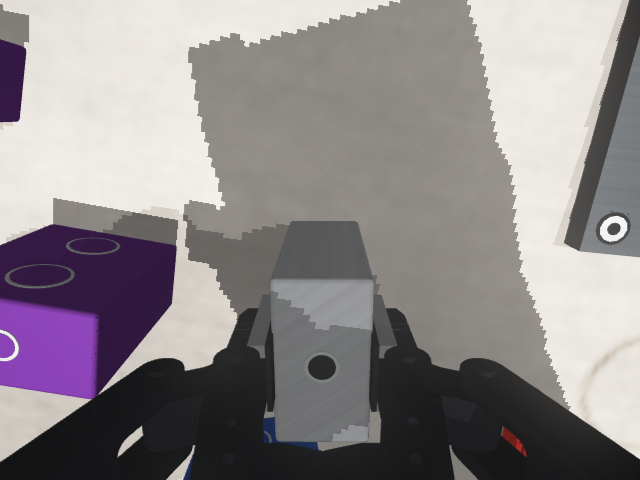

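```bash
python3 -m crank '[{"claw":20,"dp":[0,0,20],"twist":0},{"claw":20,"dp":[0,0,30],"twist":0},{"claw":20,"dp":[10,-15,10],"twist":-2},{"claw":20,"dp":[25,-35,0],"twist":-2},{"claw":20,"dp":[25,-35,0],"twist":-2},{"claw":20,"dp":[25,-35,0],"twist":0},{"claw":20,"dp":[15,-20,0],"twist":0},{"claw":20,"dp":[0,0,0],"twist":0}]' 90;python3 -m crank '[{"claw":20,"dp":[0,0,0],"twist":0},{"claw":20,"dp":[0,0,0],"twist":0},{"claw":20,"dp":[0,0,0],"twist":0},{"claw":20,"dp":[0,0,0],"twist":0},{"claw":20,"dp":[0,0,0],"twist":0},{"claw":20,"dp":[0,0,0],"twist":0},{"claw":20,"dp":[0,0,0],"twist":0},{"claw":20,"dp":[0,0,0],"twist":0}]' 90; python3 - <<'E'
from h import *
cam("wrist","w13.png")
E
```

```text
t: 12.95
tool_pos: [0.5499, 0.1555, 0.1054]
tool_rot: [-3.132, -0.106, -0.015]
force: [-1.9, 0.7, -5.5]
width: 0.0286
t: 13.75
tool_pos: [0.5479, 0.1576, 0.1042]
tool_rot: [-3.131, -0.109, -0.011]
force: [0.6, -0.8, -5.5]
width: 0.0287
[0.5479 0.1576 0.1042] [-3.131 -0.109 -0.011]
```

View pics/w13.png

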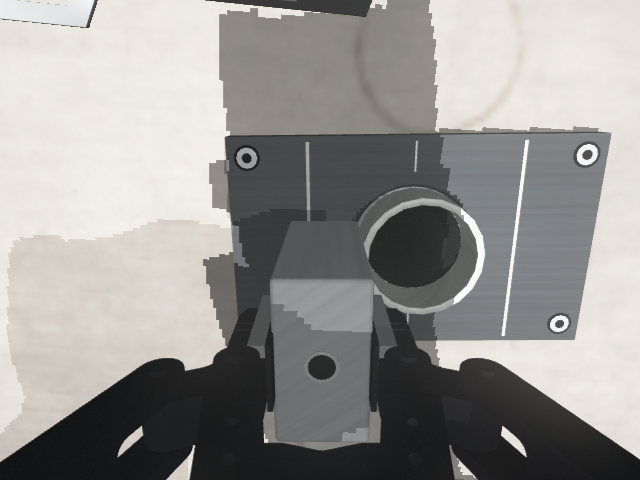

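```bash
python3 -m crank '[{"claw":20,"dp":[0,4.5,0],"twist":0.5},{"claw":20,"dp":[0,4.5,0],"twist":0},{"claw":20,"dp":[0,0,0],"twist":0},{"claw":20,"dp":[0,0,-15],"twist":0},{"claw":20,"dp":[0,0,-15],"twist":0},{"claw":20,"dp":[0,0,-8],"twist":0},{"claw":20,"dp":[0,0,0],"twist":0},{"claw":20,"dp":[0,0,0],"twist":0}]' 90; python3 - <<'E'
from h import *
cam("wrist","w14.png")
E
```

```text
t: 14.6
tool_pos: [0.5483, 0.1682, 0.0657]
tool_rot: [-3.13, -0.125, -0.012]
force: [0.0, -0.1, -5.2]
width: 0.0289
[0.5483 0.1682 0.0657] [-3.13  -0.125 -0.012]
```

View pics/w14.png

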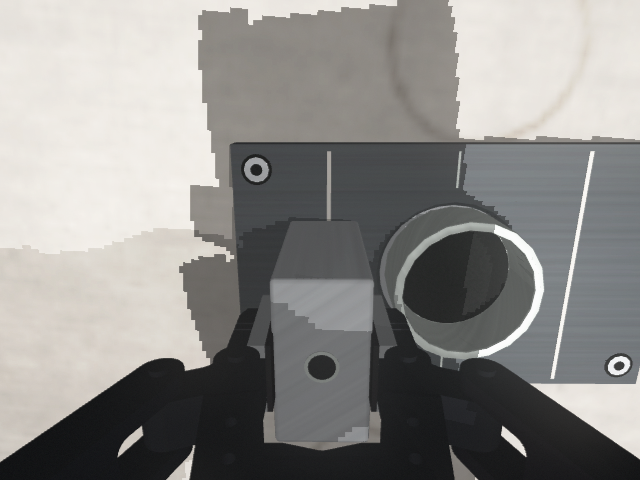

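```bash
python3 -m crank '[{"claw":20,"dp":[0,-1.5,0],"twist":0},{"claw":20,"dp":[0,0,-3],"twist":0},{"claw":20,"dp":[0,0,-3],"twist":0},{"claw":20,"dp":[0,0,-1.5],"twist":0},{"claw":20,"dp":[0,0,0],"twist":0},{"claw":20,"dp":[0,0,0],"twist":0},{"claw":20,"dp":[0,0,0],"twist":0},{"claw":20,"dp":[0,0,0],"twist":0}]' 90; python3 - <<'E'
from h import *
cam("wrist","w15.png")
E
```

```text
t: 15.45
tool_pos: [0.5489, 0.1667, 0.059]
tool_rot: [-3.13, -0.125, -0.016]
force: [1.0, 0.9, -5.9]
width: 0.0288
[0.5489 0.1667 0.059 ] [-3.13  -0.125 -0.016]
```

View pics/w15.png

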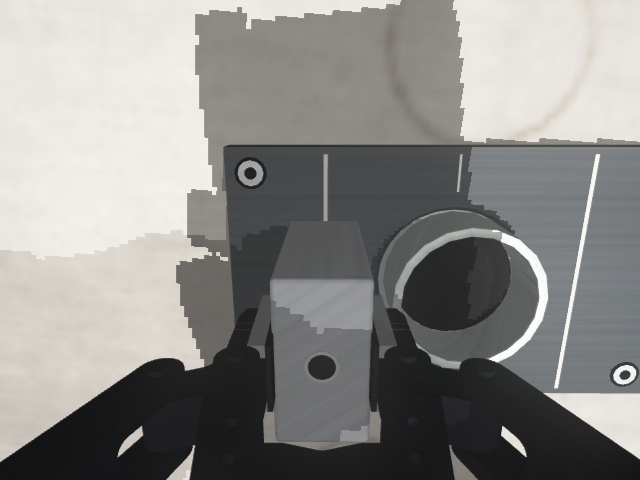

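```bash
python3 -m crank '[{"claw":20,"dp":[0,0,-1],"twist":0},{"claw":20,"dp":[0,0,-0.7],"twist":0},{"claw":20,"dp":[0,0,0],"twist":0},{"claw":46,"dp":[0,0,0],"twist":0},{"claw":46,"dp":[0,0,0],"twist":0},{"claw":46,"dp":[0,0,0],"twist":0},{"claw":46,"dp":[0,0,0],"twist":0},{"claw":46,"dp":[0,0,0],"twist":0}]' 90; python3 -m crank '[{"claw":48,"dp":[0,0,15],"twist":0},{"claw":48,"dp":[0,0,30],"twist":0},{"claw":48,"dp":[0,0,40],"twist":0},{"claw":62,"dp":[0,0,40],"twist":0},{"claw":62,"dp":[0,-10,20],"twist":0},{"claw":62,"dp":[0,0,0],"twist":0},{"claw":62,"dp":[0,0,0],"twist":0},{"claw":62,"dp":[0,0,0],"twist":0}]' 90; python3 - <<'E'
from h import *
cam("wrist","w16.png")
E
```

```text
t: 16.3
tool_pos: [0.5498, 0.1669, 0.0592]
tool_rot: [-3.129, -0.124, -0.02]
force: [-0.0, -0.0, 0.5]
width: 0.0457
t: 17.1
tool_pos: [0.5484, 0.1565, 0.2084]
tool_rot: [-3.129, -0.125, -0.017]
force: [0.5, -0.4, -0.2]
width: 0.0616
[0.5484 0.1565 0.2084] [-3.129 -0.125 -0.017]
```

View pics/w16.png

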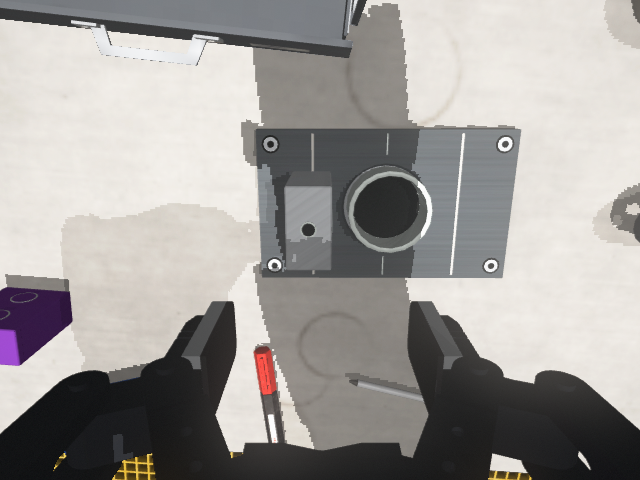

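```bash
cat >> h.py <<'E'
def plate(p,scr):
    S=np.array([ray(p,u,v,.012)[:2]*1000 for u,v in scr]); c=S.mean(0); d=(S[0]+S[3]-S[1]-S[2])/2
    th=np.arctan2(-d[0],d[1]); print("plate",c.round(1),np.degrees(th).round(2)); return c,th
def inplate(c,th,w): 
    R=np.array([[np.cos(th),np.sin(th)],[-np.sin(th),np.cos(th)]]); return R@(np.array(w)-c)
E
python3 - <<'E'
from h import *
p,a,s=load("w16.png")
c,th=plate(p,[(270,144.5),(505,144.5),(490.5,265.5),(275,265.5)])
w=np.array([ray(p,u,v,.082)[:2]*1000 for u,v in [(286,186),(331.5,184),(331.5,269),(287,271)]]); print(w.round(1).tolist(), inplate(c,th,w.mean(0)))
d=w[0]+w[1]-w[2]-w[3]; print(np.degrees(np.arctan2(d[1],d[0])))
E
```

```text
plate [552.1 108.7] 4.6
[[575.3, 182.2], [578.8, 154.2], [523.1, 149.5], [519.3, 178.4]] [ 1.67054598 57.45340842]
4.3297593122199505
```

```bash
python3 -m crank '[{"claw":62,"dp":[0,-30,0],"twist":0},{"claw":62,"dp":[-5,-48,0],"twist":0},{"claw":62,"dp":[-5,-48,0],"twist":0},{"claw":62,"dp":[-5,-48,0],"twist":0},{"claw":62,"dp":[-5,-48,0],"twist":0},{"claw":62,"dp":[-5,-48,0],"twist":0},{"claw":62,"dp":[-5,-48,0],"twist":0},{"claw":62,"dp":[-5,-48,0],"twist":0}]' 90; python3 -m crank '[{"claw":62,"dp":[-3,-45,0],"twist":0},{"claw":62,"dp":[-3,-40,0],"twist":0},{"claw":62,"dp":[0,-30,0],"twist":0},{"claw":62,"dp":[0,0,0],"twist":0},{"claw":62,"dp":[0,0,0],"twist":0},{"claw":62,"dp":[0,0,0],"twist":0},{"claw":62,"dp":[0,0,0],"twist":0},{"claw":62,"dp":[0,0,0],"twist":0}]' 90; python3 - <<'E'
from h import *
cam("wrist","w17.png")
E
```

```text
t: 17.95
tool_pos: [0.5084, -0.2129, 0.2005]
tool_rot: [-3.124, -0.147, -0.0]
force: [0.9, -0.3, 0.1]
width: 0.062
t: 18.75
tool_pos: [0.4985, -0.3357, 0.1942]
tool_rot: [-3.12, -0.139, 0.012]
force: [-0.2, 0.1, 0.7]
width: 0.0621
[ 0.4985 -0.3357  0.1942] [-3.12  -0.139  0.012]
```

View pics/w17.png

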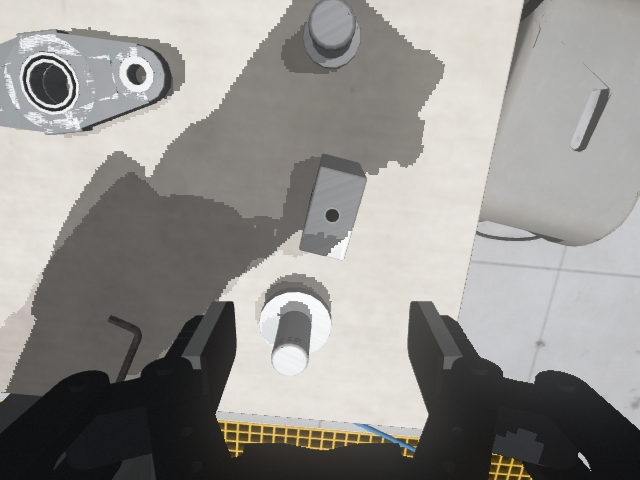

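```bash
python3 - <<'E'
from h import *
p,a,s=load("w17.png")
w=np.array([ray(p,u,v,.07)[:2]*1000 for u,v in [(319,166),(367,178),(344,261),(300,249)]]); print(w.round(1).tolist(), w.mean(0))
d=w[0]+w[1]-w[2]-w[3]; print(np.degrees(np.arctan2(d[1],d[0])), "tool yaw",np.degrees(2*np.arctan(.139/3.12)))
print(ray(p,332,22,.076), ray(p,290,359,.076))
E
```

```text
[[537.3, -328.1], [532.7, -357.7], [477.9, -349.4], [483.4, -320.5]] [ 507.81692672 -338.90647085]
-8.335298016472203 tool yaw 5.101827254194485
[ 0.61519959 -0.32849016  0.076     ] [ 0.40579358 -0.31969713  0.076     ]
```

```bash
python3 -m crank '[{"claw":62,"dp":[5,-2,0],"twist":-6},{"claw":62,"dp":[4,-1,-10],"twist":-7},{"claw":62,"dp":[0,0,-30],"twist":0},{"claw":62,"dp":[0,0,-35],"twist":0},{"claw":62,"dp":[0,0,-15],"twist":0},{"claw":62,"dp":[0,0,0],"twist":0},{"claw":62,"dp":[0,0,0],"twist":0},{"claw":62,"dp":[0,0,0],"twist":0}]' 90; python3 - <<'E'
from h import *
p,a,s=cam("wrist","w18.png")
E
```

```text
t: 19.6
tool_pos: [0.5103, -0.3358, 0.1043]
tool_rot: [-3.116, 0.222, 0.001]
force: [-0.0, 0.2, 0.1]
width: 0.0621
[ 0.5103 -0.3358  0.1043] [-3.116e+00  2.220e-01  1.000e-03]
```

View pics/w18.png

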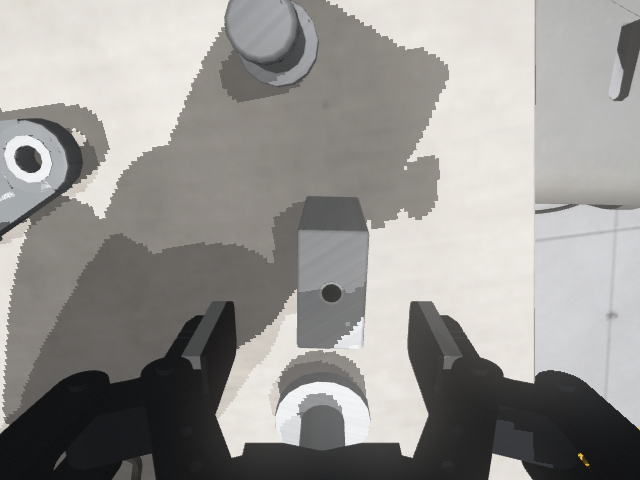

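```bash
python3 -m crank '[{"claw":62,"dp":[-2,-2,-5],"twist":0},{"claw":62,"dp":[0,-1,-25],"twist":0},{"claw":62,"dp":[0,0,-20],"twist":0},{"claw":62,"dp":[0,0,-6],"twist":0},{"claw":62,"dp":[0,0,0],"twist":0},{"claw":40,"dp":[0,0,0],"twist":0},{"claw":20,"dp":[0,0,0],"twist":0},{"claw":20,"dp":[0,0,0],"twist":0}]' 90; python3 -m crank '[{"claw":20,"dp":[0,0,0],"twist":0},{"claw":20,"dp":[0,0,0],"twist":0},{"claw":20,"dp":[0,0,0],"twist":0},{"claw":20,"dp":[0,0,0],"twist":0},{"claw":20,"dp":[0,0,0],"twist":0},{"claw":20,"dp":[0,0,0],"twist":0},{"claw":20,"dp":[0,0,0],"twist":0},{"claw":20,"dp":[0,0,0],"twist":0}]' 90; python3 - <<'E'
from h import *
p,a,s=cam("wrist","w19.png")
E
```

```text
t: 20.45
tool_pos: [0.5097, -0.3411, 0.0518]
tool_rot: [-3.12, 0.222, -0.01]
force: [0.7, 0.1, -5.8]
width: 0.0286
t: 21.25
tool_pos: [0.5094, -0.3408, 0.0517]
tool_rot: [-3.119, 0.222, -0.009]
force: [-0.3, -0.5, -6.0]
width: 0.0286
[ 0.5094 -0.3408  0.0517] [-3.119  0.222 -0.009]
```

View pics/w19.png

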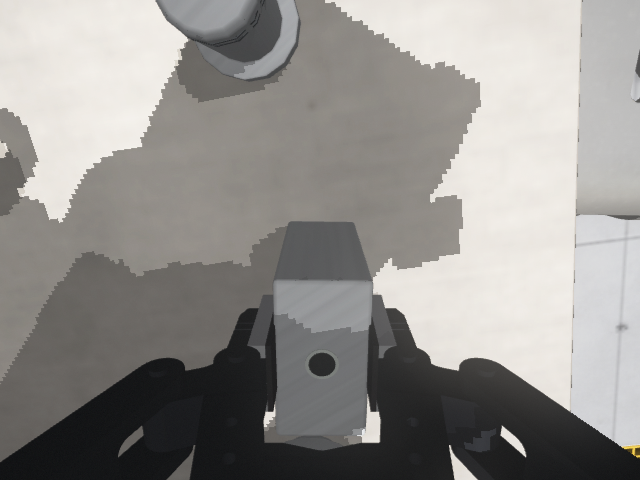

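```bash
python3 -m crank '[{"claw":20,"dp":[0,0,25],"twist":0},{"claw":20,"dp":[0,0,40],"twist":0},{"claw":20,"dp":[5,20,25],"twist":0},{"claw":20,"dp":[6,45,0],"twist":3},{"claw":20,"dp":[6,45,0],"twist":3},{"claw":20,"dp":[6,45,0],"twist":3},{"claw":20,"dp":[6,45,0],"twist":3.7},{"claw":20,"dp":[6,45,0],"twist":0}]' 90; python3 -m crank '[{"claw":20,"dp":[6,45,0],"twist":0},{"claw":20,"dp":[6,45,0],"twist":0},{"claw":20,"dp":[0,35,0],"twist":0},{"claw":20,"dp":[0,15,0],"twist":0},{"claw":20,"dp":[0,0,0],"twist":0},{"claw":20,"dp":[0,0,0],"twist":0},{"claw":20,"dp":[0,0,0],"twist":0},{"claw":20,"dp":[0,0,0],"twist":0}]' 90; python3 - <<'E'
from h import *
p,a,s=cam("wrist","w20.png")
E
```

```text
t: 22.1
tool_pos: [0.5421, -0.0943, 0.1456]
tool_rot: [-3.128, -0.122, -0.009]
force: [1.5, 0.4, -6.1]
width: 0.0285
t: 22.9
tool_pos: [0.5541, 0.0579, 0.1461]
tool_rot: [-3.125, -0.134, -0.012]
force: [0.3, -0.1, -5.6]
width: 0.0286
[0.5541 0.0579 0.1461] [-3.125 -0.134 -0.012]
```

View pics/w20.png

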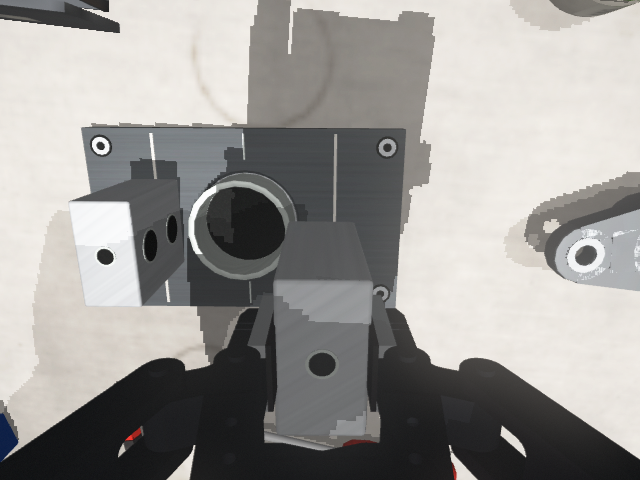

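Aligned nicely; correct by dx +3, dy −6 and come down.

```bash
python3 -m crank '[{"claw":20,"dp":[1.5,-3,0],"twist":0},{"claw":20,"dp":[1.5,-3,-10],"twist":0},{"claw":20,"dp":[0,0,-30],"twist":0},{"claw":20,"dp":[0,0,-30],"twist":0},{"claw":20,"dp":[0,0,-10],"twist":0},{"claw":20,"dp":[0,0,0],"twist":0},{"claw":20,"dp":[0,0,0],"twist":0},{"claw":20,"dp":[0,0,0],"twist":0}]' 90; python3 - <<'E'
from h import *
p,a,s=cam("wrist","w21.png")
E
```

```text
t: 23.75
tool_pos: [0.5588, 0.0486, 0.0635]
tool_rot: [-3.124, -0.128, -0.017]
force: [-0.0, 0.1, -6.8]
width: 0.0287
[0.5588 0.0486 0.0635] [-3.124 -0.128 -0.017]
```

View pics/w21.png

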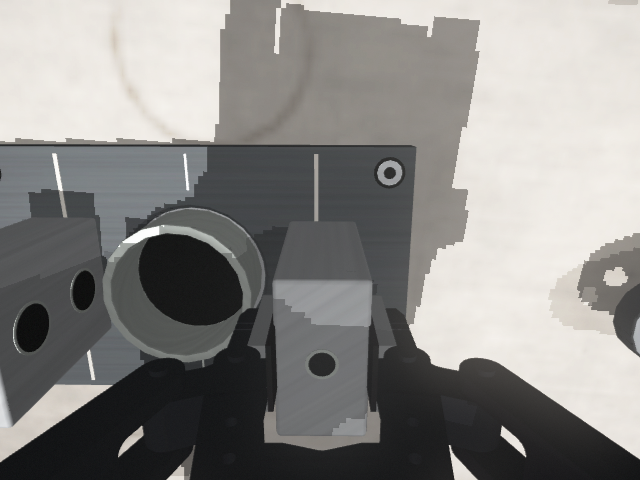

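```bash
python3 -m crank '[{"claw":20,"dp":[-1.5,2.5,0],"twist":0},{"claw":20,"dp":[0,0,0],"twist":0},{"claw":20,"dp":[0,0,-2],"twist":0},{"claw":20,"dp":[0,0,-1.5],"twist":0},{"claw":20,"dp":[0,0,0],"twist":0},{"claw":20,"dp":[0,0,0],"twist":0},{"claw":20,"dp":[0,0,0],"twist":0},{"claw":20,"dp":[0,0,0],"twist":0}]' 90; python3 - <<'E'
from h import *
p,a,s=cam("wrist","w22.png")
E
```

```text
t: 24.6
tool_pos: [0.5582, 0.0508, 0.0635]
tool_rot: [-3.125, -0.127, -0.023]
force: [-0.1, 0.6, -4.5]
width: 0.028
[0.5582 0.0508 0.0635] [-3.125 -0.127 -0.023]
```

View pics/w22.png

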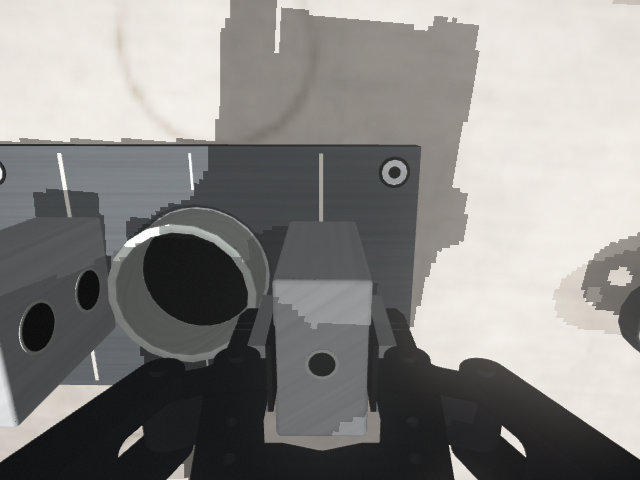

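```bash
python3 -m crank '[{"claw":20,"dp":[0,0,-1.5],"twist":0},{"claw":20,"dp":[0,0,-1],"twist":0},{"claw":20,"dp":[0,0,0],"twist":0},{"claw":20,"dp":[0,0,0],"twist":0},{"claw":20,"dp":[0,0,0],"twist":0},{"claw":20,"dp":[0,0,0],"twist":0},{"claw":20,"dp":[0,0,0],"twist":0},{"claw":20,"dp":[0,0,0],"twist":0}]' 90; python3 -m crank '[{"claw":46,"dp":[0,0,0],"twist":0},{"claw":46,"dp":[0,0,0],"twist":0},{"claw":46,"dp":[0,0,0],"twist":0},{"claw":46,"dp":[0,0,0],"twist":0},{"claw":46,"dp":[0,0,0],"twist":0},{"claw":46,"dp":[0,0,10],"twist":0},{"claw":46,"dp":[0,0,20],"twist":0},{"claw":46,"dp":[0,0,30],"twist":0}]' 90; python3 -m crank '[{"claw":85,"dp":[0,0,30],"twist":0},{"claw":85,"dp":[0,-20,40],"twist":0},{"claw":85,"dp":[0,-20,20],"twist":0},{"claw":85,"dp":[0,-20,0],"twist":0},{"claw":85,"dp":[0,-10,0],"twist":0},{"claw":85,"dp":[0,0,0],"twist":0},{"claw":85,"dp":[0,0,0],"twist":0},{"claw":85,"dp":[0,0,0],"twist":0}]' 60; python3 - <<'E'
from h import *
p,a,s=cam("wrist","w23.png")
E
```

```text
t: 25.45
tool_pos: [0.5586, 0.0508, 0.0633]
tool_rot: [-3.124, -0.127, -0.026]
force: [-1.3, 0.4, 0.3]
width: 0.0281
t: 26.25
tool_pos: [0.5578, 0.0506, 0.1235]
tool_rot: [-3.124, -0.126, -0.02]
force: [0.4, -0.1, 0.2]
width: 0.0456
t: 27.05
tool_pos: [0.5578, -0.0196, 0.2247]
tool_rot: [-3.123, -0.129, -0.031]
force: [0.3, 0.7, -0.6]
width: 0.0851
[ 0.5578 -0.0196  0.2247] [-3.123 -0.129 -0.031]
```

View pics/w23.png

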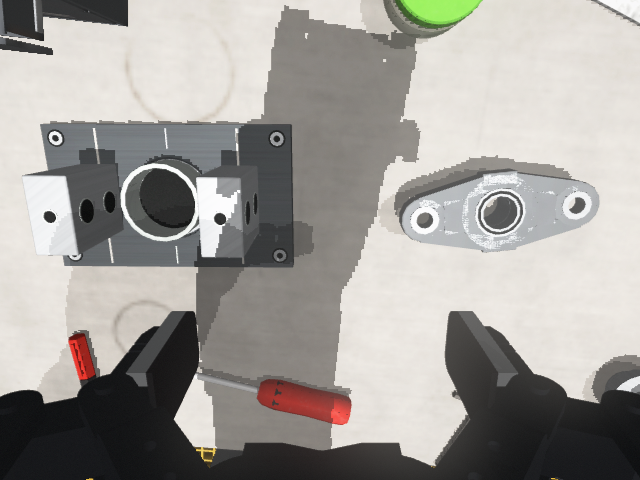

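```bash
python3 - <<'E'
from h import *
p,a,s=load("w23.png")
cv2.imwrite("pics/z23.png",cv2.resize(a[110:280,10:310],None,fx=2.6,fy=2.6,interpolation=cv2.INTER_NEAREST))
c,th=plate(p,[(55.5,138),(276.5,138.5),(280,255.5),(75,255)])
for q in [[(198,178),(240.5,178),(243,257),(201,257)],[(24,176.5),(67.5,176.5),(78.5,254),(36,254)]]:
    w=np.array([ray(p,u,v,.082)[:2]*1000 for u,v in q]); d=w[0]+w[1]-w[2]-w[3]
    print(w.round(1).tolist(), inplate(c,th,w.mean(0)),np.degrees(np.arctan2(d[1],d[0])))
h=np.array([ray(p,u,v,.042)[:2]*1000 for u,v in [(425,220.5),(501,212),(577,206)]]); print(h.round(1)); d=h[0]-h[2]; print(np.linalg.norm(d),np.degrees(np.arctan2(-d[0],d[1])))
E
```

```text
plate [552.4 108.7] 4.69
[[583.4, 66.3], [585.7, 38.4], [531.3, 35.1], [528.8, 64.1]] [  0.14593764 -57.97405496] 2.9031348220414652
[[574.8, 181.1], [577.2, 152.2], [523.6, 149.0], [521.1, 178.6]] [ 1.38538635 56.57102137] 3.0524694542833286
[[ 558.6  -95.9]
 [ 570.1 -152.2]
 [ 579.5 -208.1]]
114.06790399479908 10.521882144159964
```

View pics/z23.png

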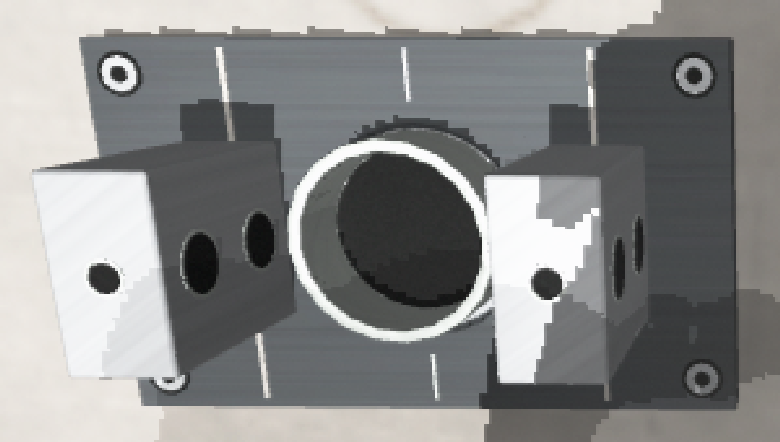

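```bash
python3 -c "
from h import *
print(sensors.sense()['q'])"
```

```text
[-0.08925638  0.69639286  0.14428201  1.59308407 -0.14623016  0.84371377
 -1.37023836]
```

```bash
python3 -m crank '[{"claw":85,"dp":[1,-11,0],"twist":8},{"claw":85,"dp":[1,-11,0],"twist":8},{"claw":85,"dp":[1,-11,0],"twist":8},{"claw":85,"dp":[1,-11,0],"twist":8},{"claw":85,"dp":[1,-11,0],"twist":8},{"claw":85,"dp":[1,-11,0],"twist":8},{"claw":85,"dp":[1,-11,0],"twist":8},{"claw":85,"dp":[1,-11,0],"twist":8}]' 60; python3 -m crank '[{"claw":85,"dp":[1,-11,-10],"twist":8},{"claw":85,"dp":[1,-11,-20],"twist":8},{"claw":85,"dp":[1,-11,-20],"twist":8},{"claw":85,"dp":[0,-11,-10],"twist":8},{"claw":85,"dp":[0,0,0],"twist":0},{"claw":85,"dp":[0,0,0],"twist":0},{"claw":85,"dp":[0,0,0],"twist":0},{"claw":85,"dp":[0,0,0],"twist":0}]' 60; python3 - <<'E'
from h import *
p,a,s=cam("wrist","w24.png")
E
```

```text
t: 27.9
tool_pos: [0.5659, -0.1021, 0.2221]
tool_rot: [-2.524, -1.825, -0.006]
force: [-0.2, -0.5, 0.5]
width: 0.0853
t: 28.7
tool_pos: [0.5699, -0.143, 0.1595]
tool_rot: [-1.895, -2.468, 0.002]
force: [0.1, -0.3, -0.1]
width: 0.0851
[ 0.5699 -0.143   0.1595] [-1.895e+00 -2.468e+00  2.000e-03]
```

View pics/w24.png

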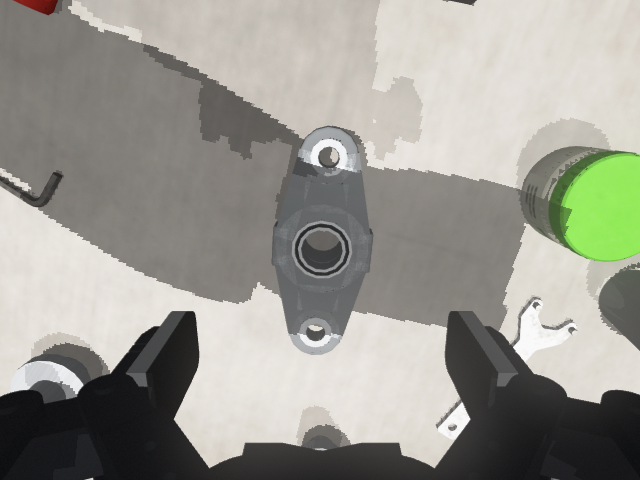

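```bash
python3 - <<'E'
from h import *
p,a,s=load("w24.png")
h=np.array([ray(p,u,v,.042)[:2]*1000 for u,v in [(328.5,155),(321.5,249.5),(316.5,331.5)]]); print(h.round(1),(h[0]+h[2])/2); d=h[0]-h[2]; print(np.linalg.norm(d),np.degrees(np.arctan2(-d[0],d[1])))
print(sensors.sense()['q'])
E
```

```text
[[ 558.8  -94.2]
 [ 569.7 -151.3]
 [ 581.  -206.9]] [ 569.90585309 -150.55486928]
114.93108365752505 11.179361568190554
[ 0.37751225  0.85402859 -0.3735748   1.49579204  0.3447376   0.88482144
  0.15578323]
```

```bash
python3 -m crank '[{"claw":85,"dp":[0,-4,0],"twist":-4.1},{"claw":85,"dp":[0,-4.5,-10],"twist":0},{"claw":85,"dp":[0,0,-30],"twist":0},{"claw":85,"dp":[0,0,-30],"twist":0},{"claw":85,"dp":[0,0,-10],"twist":0},{"claw":85,"dp":[0,0,0],"twist":0},{"claw":85,"dp":[0,0,0],"twist":0},{"claw":85,"dp":[0,0,0],"twist":0}]' 80; python3 - <<'E'
from h import *
p,a,s=cam("wrist","w25.png")
E
```

```text
t: 29.55
tool_pos: [0.5712, -0.1507, 0.0791]
tool_rot: [-1.981, -2.405, -0.003]
force: [0.6, -0.3, 0.0]
width: 0.0852
[ 0.5712 -0.1507  0.0791] [-1.981 -2.405 -0.003]
```

View pics/w25.png

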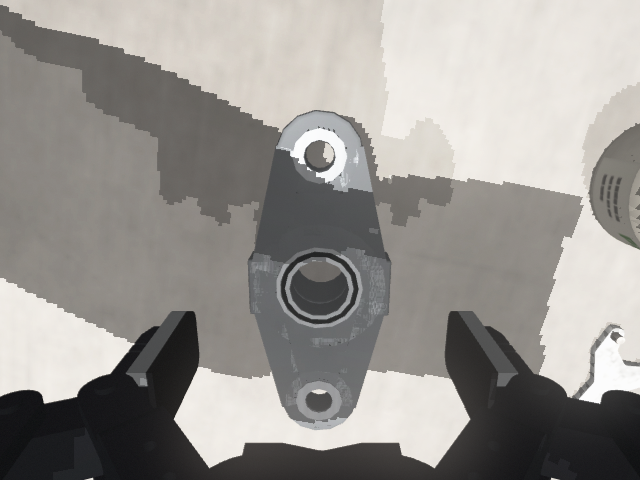

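```bash
python3 -m crank '[{"claw":85,"dp":[-1,-1,-10],"twist":0},{"claw":85,"dp":[0,0,-25],"twist":0},{"claw":85,"dp":[0,0,-16],"twist":0},{"claw":85,"dp":[0,0,-3],"twist":0},{"claw":85,"dp":[0,0,0],"twist":0},{"claw":85,"dp":[0,0,0],"twist":0},{"claw":85,"dp":[0,0,0],"twist":0},{"claw":85,"dp":[0,0,0],"twist":0}]' 80; python3 - <<'E'
from h import *
p,a,s=cam("wrist","w26.png")
E
```

```text
t: 30.4
tool_pos: [0.572, -0.1527, 0.0264]
tool_rot: [-1.985, -2.409, -0.007]
force: [-0.3, -0.1, -0.2]
width: 0.0851
[ 0.572  -0.1527  0.0264] [-1.985 -2.409 -0.007]
```

View pics/w26.png

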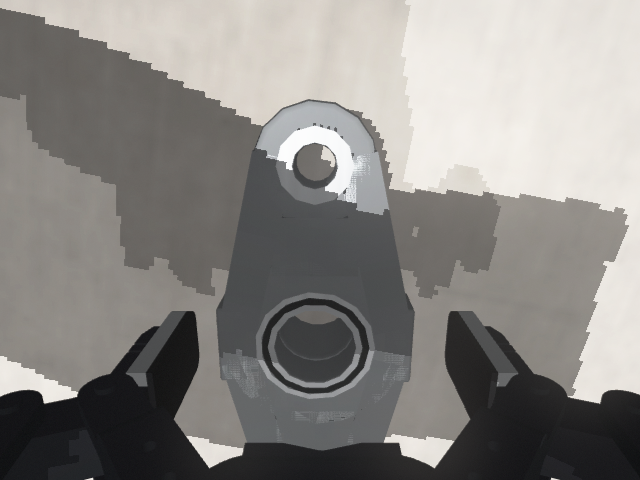

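```bash
python3 -m crank '[{"claw":85,"dp":[-2,0,-1],"twist":0},{"claw":80,"dp":[0,0,0],"twist":0},{"claw":60,"dp":[0,0,0],"twist":0},{"claw":50,"dp":[0,0,0],"twist":0},{"claw":50,"dp":[0,0,0],"twist":0},{"claw":50,"dp":[0,0,0],"twist":0},{"claw":50,"dp":[0,0,0],"twist":0},{"claw":50,"dp":[0,0,0],"twist":0}]' 80; python3 - <<'E'
from h import *
p,a,s=cam("wrist","w27.png")
E
```

```text
t: 31.25
tool_pos: [0.57, -0.1528, 0.0266]
tool_rot: [-1.986, -2.41, -0.008]
force: [-0.4, 0.2, 1.5]
width: 0.0603
[ 0.57   -0.1528  0.0266] [-1.986 -2.41  -0.008]
```

View pics/w27.png

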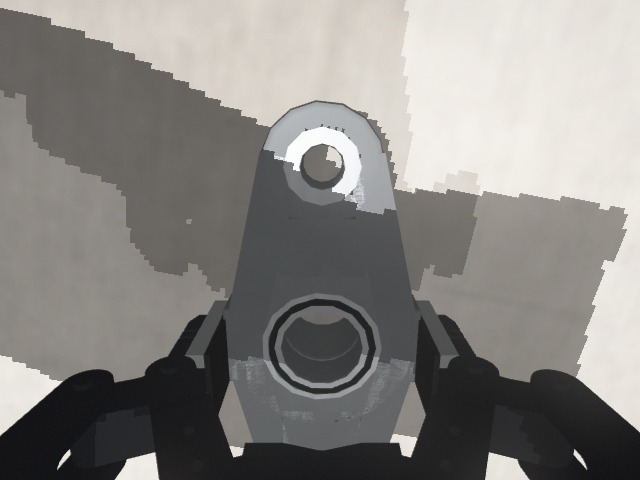

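```bash
python3 -m crank '[{"claw":50,"dp":[0,0,20],"twist":0},{"claw":50,"dp":[0,0,40],"twist":0},{"claw":50,"dp":[0,0,40],"twist":0},{"claw":50,"dp":[-2,20,25],"twist":-2},{"claw":50,"dp":[-3,40,0],"twist":-2},{"claw":50,"dp":[-3,40,0],"twist":-2.4},{"claw":50,"dp":[-3,40,0],"twist":0},{"claw":50,"dp":[-3,40,0],"twist":0}]' 80;  python3 -m crank '[{"claw":50,"dp":[-3,40,0],"twist":0},{"claw":50,"dp":[0,25,0],"twist":0},{"claw":50,"dp":[0,10,0],"twist":0},{"claw":50,"dp":[0,0,0],"twist":0},{"claw":50,"dp":[0,0,0],"twist":0},{"claw":50,"dp":[0,0,0],"twist":0},{"claw":50,"dp":[0,0,0],"twist":0},{"claw":50,"dp":[0,0,0],"twist":0}]' 80; python3 - <<'E'
from h import *
p,a,s=cam("wrist","w28.png")
E
```

```text
t: 32.1
tool_pos: [0.552, 0.0267, 0.1533]
tool_rot: [-2.132, -2.277, -0.003]
force: [1.4, 0.2, -5.3]
width: 0.0603
t: 32.9
tool_pos: [0.5469, 0.1064, 0.1518]
tool_rot: [-2.126, -2.279, 0.001]
force: [0.2, -0.1, -5.8]
width: 0.0603
[0.5469 0.1064 0.1518] [-2.126e+00 -2.279e+00  1.000e-03]
```

View pics/w28.png

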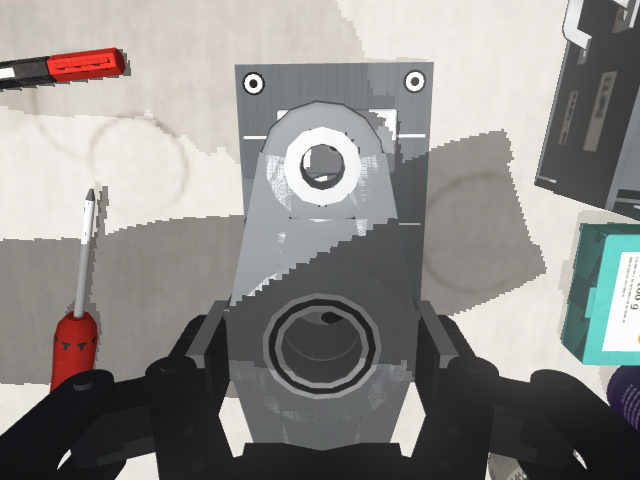

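```bash
python3 -m crank '[{"claw":50,"dp":[3,0.5,0],"twist":0.5},{"claw":50,"dp":[3,0.5,0],"twist":0},{"claw":50,"dp":[0,0,-15],"twist":0},{"claw":50,"dp":[0,0,-25],"twist":0},{"claw":50,"dp":[0,0,-14],"twist":0},{"claw":50,"dp":[0,0,-3],"twist":0},{"claw":50,"dp":[0,0,0],"twist":0},{"claw":50,"dp":[0,0,0],"twist":0}]' 80; python3 - <<'E'
from h import *
p,a,s=cam("wrist","w29.png")
E
```

```text
t: 33.75
tool_pos: [0.5555, 0.107, 0.0942]
tool_rot: [-2.118, -2.289, -0.003]
force: [-0.6, 0.7, -5.2]
width: 0.06
[0.5555 0.107  0.0942] [-2.118 -2.289 -0.003]
```

View pics/w29.png

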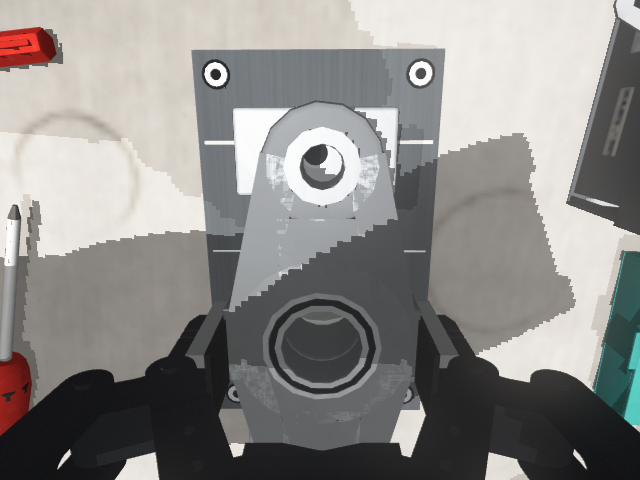

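```bash
python3 - <<'E'
from h import *
p,a,s=load("w29.png")
print([ (ray(p,u,v,.012)*1000).round(1) for u,v in [(215.5,74),(420.5,73),(236,394),(406,394)]])
print([ (ray(p,u,v,.1096)*1000).round(1) for u,v in [(322,345),(322,166.5)]])
E
```

```text
[array([496.6, 193.8,  12. ]), array([594.4, 201.6,  12. ]), array([510.1,  15.4,  12. ]), array([610.8,  24.1,  12. ])]
[array([555.6, 109.3, 109.6]), array([551.3, 165.3, 109.6])]
```

```bash
python3 -m crank '[{"claw":50,"dp":[-2.5,-0.5,0],"twist":0},{"claw":50,"dp":[0,0,-4],"twist":0},{"claw":50,"dp":[0,0,-4],"twist":0},{"claw":50,"dp":[0,0,-3],"twist":0},{"claw":50,"dp":[0,0,-2],"twist":0},{"claw":50,"dp":[0,0,0],"twist":0},{"claw":50,"dp":[0,0,0],"twist":0},{"claw":50,"dp":[0,0,0],"twist":0}]' 80; python3 - <<'E'
from h import *
p,a,s=cam("wrist","w30.png")
E
```

```text
t: 34.6
tool_pos: [0.5535, 0.1066, 0.0815]
tool_rot: [-2.119, -2.29, -0.006]
force: [0.6, -0.2, -5.5]
width: 0.0603
[0.5535 0.1066 0.0815] [-2.119 -2.29  -0.006]
```

View pics/w30.png

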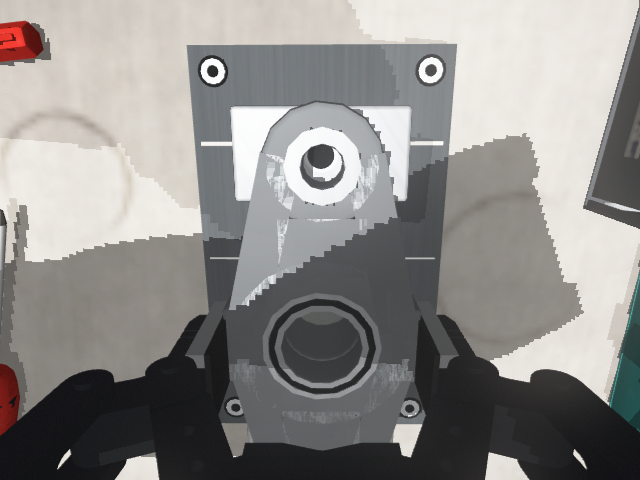

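```bash
python3 -m crank '[{"claw":50,"dp":[0,0,-1],"twist":0},{"claw":50,"dp":[0,0,-1],"twist":0},{"claw":50,"dp":[0,0,0],"twist":0},{"claw":50,"dp":[0,0,0],"twist":0},{"claw":50,"dp":[0,0,0],"twist":0},{"claw":50,"dp":[0,0,0],"twist":0},{"claw":50,"dp":[0,0,0],"twist":0},{"claw":50,"dp":[0,0,0],"twist":0}]' 80
```

```text
t: 35.45
tool_pos: [0.5539, 0.1066, 0.0808]
tool_rot: [-2.12, -2.291, -0.007]
force: [-0.5, -0.2, -2.2]
width: 0.0601
```

```bash
python3 -m crank '[{"claw":50,"dp":[0,0,-1],"twist":0},{"claw":50,"dp":[0,0,0],"twist":0},{"claw":82,"dp":[0,0,0],"twist":0},{"claw":82,"dp":[0,0,0],"twist":0},{"claw":82,"dp":[0,0,0],"twist":0},{"claw":82,"dp":[0,0,0],"twist":0},{"claw":82,"dp":[0,0,0],"twist":0},{"claw":82,"dp":[0,0,15],"twist":0}]' 80;python3 -m crank '[{"claw":82,"dp":[0,0,30],"twist":0},{"claw":82,"dp":[0,0,40],"twist":0},{"claw":82,"dp":[0,0,40],"twist":0},{"claw":60,"dp":[0,-10,10],"twist":0},{"claw":60,"dp":[0,0,0],"twist":0},{"claw":60,"dp":[0,0,0],"twist":0},{"claw":60,"dp":[0,0,0],"twist":0},{"claw":60,"dp":[0,0,0],"twist":0}]' 60;  python3 - <<'E'
from h import *
p,a,s=cam("wrist","w31.png")
E
```

```text
t: 36.25
tool_pos: [0.554, 0.1068, 0.0953]
tool_rot: [-2.12, -2.291, -0.008]
force: [-0.4, 0.6, 0.9]
width: 0.082
t: 37.05
tool_pos: [0.5527, 0.0968, 0.2176]
tool_rot: [-2.118, -2.29, -0.005]
force: [1.0, -0.2, -0.1]
width: 0.0601
[0.5527 0.0968 0.2176] [-2.118 -2.29  -0.005]
```

View pics/w31.png

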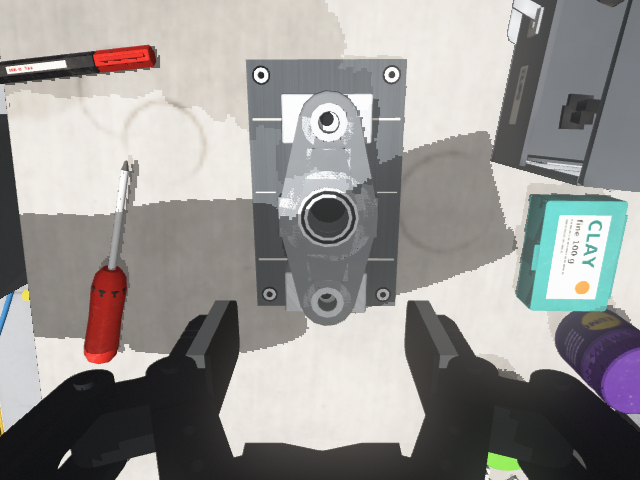

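```bash
python3 - <<'E'
from h import *
p,a,s=load("w31.png")
c,th=plate(p,[(261,75),(270,295),(382.5,295),(392,75)])
S=np.array([ray(p,u,v,.012)[:2]*1000 for u,v in [(261,75),(270,295),(382.5,295),(392,75)]]);print(S.round(1))
h=np.array([ray(p,u,v,.096)[:2]*1000 for u,v in [(327,120.5),(328,216.5),(328,302)]]); print(h.round(1), inplate(c,th,h[1]),inplate(c,th,(h[0]+h[2])/2)); d=h[0]-h[2]; print(np.linalg.norm(d),np.degrees(np.arctan2(-d[0],d[1])))
g=a[190:245,298:360]; cv2.imwrite("pics/bore.png",cv2.resize(g,None,fx=8,fy=8,interpolation=cv2.INTER_NEAREST))
E
```

```text
plate [553.  108.2] 4.5
[[497.  193.6]
 [511.5  15.1]
 [608.6  23. ]
 [595.  201. ]]
[[549.  165.7]
 [554.2 108.5]
 [558.9  51.1]] [1.23850537 0.26335175] [0.9477873 0.1432505]
114.95054350562644 4.916318971962581
```

View pics/bore.png

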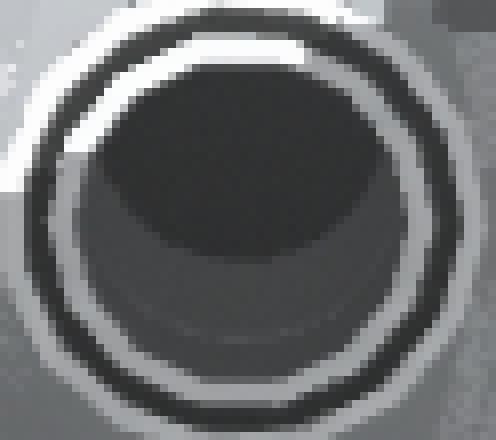

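```bash
python3 -m crank '[{"claw":60,"dp":[4,-30,0],"twist":0},{"claw":60,"dp":[7,-46,0],"twist":0},{"claw":60,"dp":[7,-46,0],"twist":0},{"claw":60,"dp":[7,-46,0],"twist":0},{"claw":60,"dp":[7,-46,0],"twist":0},{"claw":60,"dp":[7,-46,0],"twist":0},{"claw":60,"dp":[7,-46,0],"twist":0},{"claw":60,"dp":[7,-46,0],"twist":0}]' 60;python3 -m crank '[{"claw":60,"dp":[7,-40,0],"twist":0},{"claw":60,"dp":[2,-25,0],"twist":0},{"claw":60,"dp":[0,0,-20],"twist":0},{"claw":60,"dp":[0,0,-20],"twist":0},{"claw":60,"dp":[0,0,0],"twist":0},{"claw":60,"dp":[0,0,0],"twist":0},{"claw":60,"dp":[0,0,0],"twist":0},{"claw":60,"dp":[0,0,0],"twist":0}]' 60;  python3 - <<'E'
from h import *
p,a,s=cam("wrist","w32.png")
E
```

```text
t: 37.9
tool_pos: [0.6043, -0.2596, 0.2129]
tool_rot: [-2.097, -2.298, -0.004]
force: [1.4, 1.1, -0.6]
width: 0.0598
t: 38.7
tool_pos: [0.6116, -0.3337, 0.1675]
tool_rot: [-2.103, -2.288, 0.001]
force: [0.8, 0.1, 0.0]
width: 0.0599
[ 0.6116 -0.3337  0.1675] [-2.103e+00 -2.288e+00  1.000e-03]
```

View pics/w32.png

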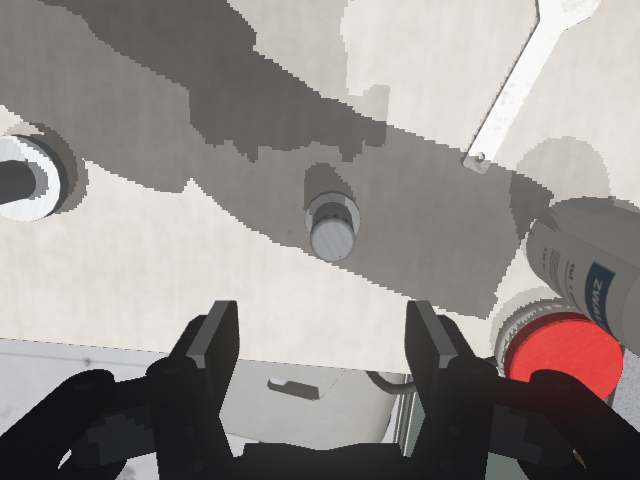

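```bash
python3 - <<'E'
from h import *
p,a,s=load("w32.png")
print(ray(p,333,240.5,.076), ray(p,332.5,218,.026)); print(ray("top",448,162,0))
E
```

```text
[ 0.61527335 -0.32776384  0.076     ] [ 0.61497654 -0.32665302  0.026     ]
[ 7.80559540e-01 -3.40301962e-01  2.22044605e-16]
```

```bash
python3 -m crank '[{"claw":60,"dp":[2,3,0],"twist":0},{"claw":60,"dp":[1.6,2.5,-10],"twist":0},{"claw":60,"dp":[0,0,-30],"twist":0},{"claw":60,"dp":[0,0,-30],"twist":0},{"claw":60,"dp":[0,0,-10],"twist":0},{"claw":60,"dp":[0,0,0],"twist":0},{"claw":60,"dp":[0,0,0],"twist":0},{"claw":60,"dp":[0,0,0],"twist":0}]' 60;  python3 - <<'E'
from h import *
p,a,s=cam("wrist","w33.png")
E
```

```text
t: 39.55
tool_pos: [0.6173, -0.3263, 0.0872]
tool_rot: [-2.104, -2.293, -0.002]
force: [0.1, 0.1, -0.3]
width: 0.06
[ 0.6173 -0.3263  0.0872] [-2.104e+00 -2.293e+00 -2.000e-03]
```

View pics/w33.png

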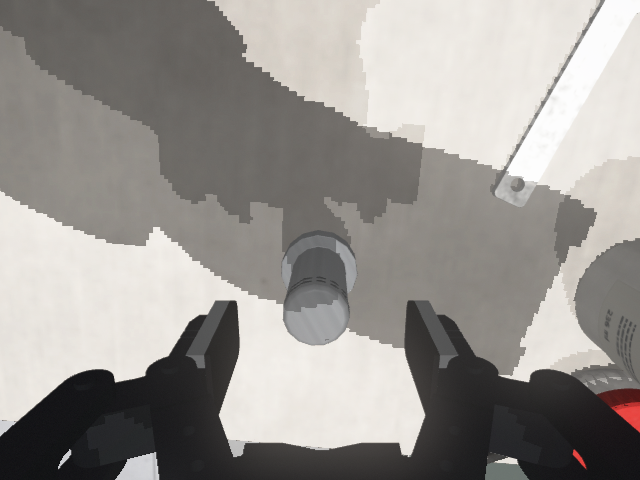

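```bash
python3 -m crank '[{"claw":60,"dp":[-1.5,-1,-8],"twist":0},{"claw":60,"dp":[0,0,-15],"twist":0},{"claw":60,"dp":[0,0,-10],"twist":0},{"claw":60,"dp":[0,0,-2],"twist":0},{"claw":60,"dp":[0,0,0],"twist":0},{"claw":40,"dp":[0,0,0],"twist":0},{"claw":15,"dp":[0,0,0],"twist":0},{"claw":15,"dp":[0,0,0],"twist":0}]' 60; python3 -m crank '[{"claw":15,"dp":[0,0,0],"twist":0},{"claw":15,"dp":[0,0,0],"twist":0},{"claw":15,"dp":[0,0,0],"twist":0},{"claw":15,"dp":[0,0,0],"twist":0},{"claw":15,"dp":[0,0,0],"twist":0},{"claw":15,"dp":[0,0,0],"twist":0},{"claw":15,"dp":[0,0,0],"twist":0},{"claw":15,"dp":[0,0,0],"twist":0}]' 60; python3 - <<'E'
from h import *
p,a,s=cam("wrist","w34.png")
E
```

```text
t: 40.4
tool_pos: [0.6161, -0.3278, 0.0507]
tool_rot: [-2.106, -2.294, -0.003]
force: [-1.3, 0.3, -1.7]
width: 0.0246
t: 41.2
tool_pos: [0.616, -0.3278, 0.0507]
tool_rot: [-2.106, -2.294, -0.003]
force: [0.0, -0.3, -2.0]
width: 0.0247
[ 0.616  -0.3278  0.0507] [-2.106 -2.294 -0.003]
```

View pics/w34.png

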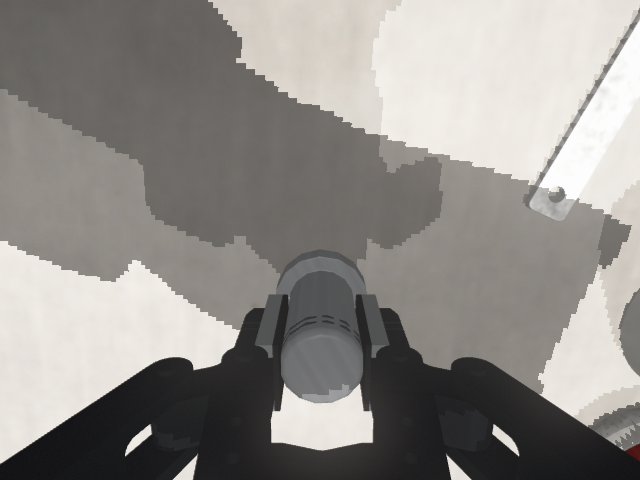

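```bash
python3 - <<'E'
from h import *
p,a,s=load("w34.png")
# top disc ellipse: left 281,right 363, bottom ~403, top ~ (hidden rim) 335
print(ray(p,281,366,.076)*1000,ray(p,363,366,.076)*1000,ray(p,322,403,.076)*1000, ray(p,322,330,.076)*1000)
cv2.imwrite("pics/z34.png",cv2.resize(a[240:420,250:400],None,fx=4,fy=3.3,interpolation=cv2.INTER_NEAREST)[:600])
E
```

```text
[ 604.37144785 -327.91124388   76.        ] [ 628.4699033  -325.61878858   76.        ] [ 617.51781948 -339.47757289   76.        ] [ 615.45068409 -315.03081333   76.        ]
```

View pics/z34.png

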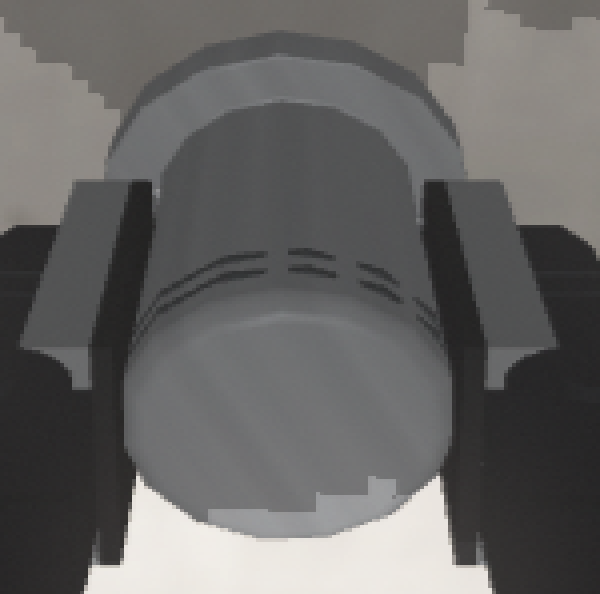

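```bash
python3 -m crank '[{"claw":15,"dp":[0,0,20],"twist":0},{"claw":15,"dp":[0,0,40],"twist":0},{"claw":15,"dp":[0,0,40],"twist":0},{"claw":15,"dp":[-3,20,40],"twist":0},{"claw":15,"dp":[-6,42,0],"twist":0},{"claw":15,"dp":[-6,45,0],"twist":0},{"claw":15,"dp":[-6,45,0],"twist":0},{"claw":15,"dp":[-6,45,0],"twist":0}]' 60; python3 -m crank '[{"claw":15,"dp":[-6,45,0],"twist":0},{"claw":15,"dp":[-7,45,0],"twist":0},{"claw":15,"dp":[-7,45,0],"twist":0},{"claw":15,"dp":[-7,45,0],"twist":0},{"claw":15,"dp":[-4,30,0],"twist":0},{"claw":15,"dp":[0,0,0],"twist":0},{"claw":15,"dp":[0,0,0],"twist":0},{"claw":15,"dp":[0,0,0],"twist":0}]' 60; python3 - <<'E'
from h import *
p,a,s=cam("wrist","w35.png")
E
```

```text
t: 42.05
tool_pos: [0.5848, -0.1303, 0.1943]
tool_rot: [-2.116, -2.284, -0.001]
force: [1.2, 1.2, -3.8]
width: 0.0244
t: 42.85
tool_pos: [0.5499, 0.0944, 0.1956]
tool_rot: [-2.107, -2.292, -0.005]
force: [-0.1, -0.2, -3.8]
width: 0.0244
[0.5499 0.0944 0.1956] [-2.107 -2.292 -0.005]
```

View pics/w35.png

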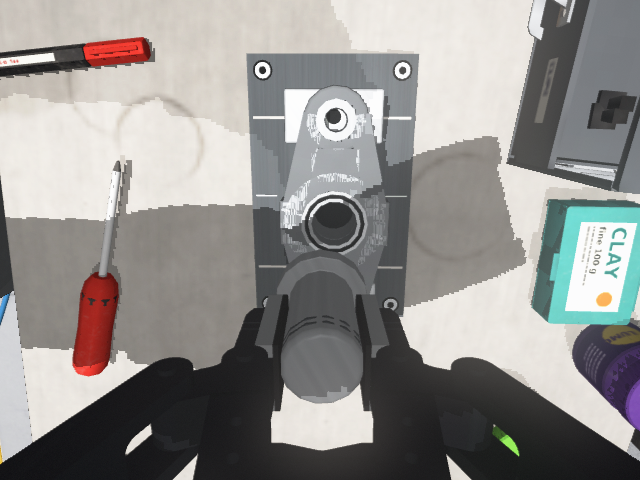

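```bash
python3 -m crank '[{"claw":15,"dp":[2,6,0],"twist":0},{"claw":15,"dp":[1.5,6,0],"twist":0},{"claw":15,"dp":[0,0,-8],"twist":0},{"claw":15,"dp":[0,0,-12],"twist":0},{"claw":15,"dp":[0,0,-8],"twist":0},{"claw":15,"dp":[0,0,0],"twist":0},{"claw":15,"dp":[0,0,0],"twist":0},{"claw":15,"dp":[0,0,0],"twist":0}]' 60; python3 - <<'E'
from h import *
p,a,s=cam("wrist","w36.png")
E
```

```text
t: 43.7
tool_pos: [0.5539, 0.1041, 0.164]
tool_rot: [-2.112, -2.287, -0.002]
force: [-0.6, -0.6, -3.7]
width: 0.0245
[0.5539 0.1041 0.164 ] [-2.112e+00 -2.287e+00 -2.000e-03]
```

View pics/w36.png

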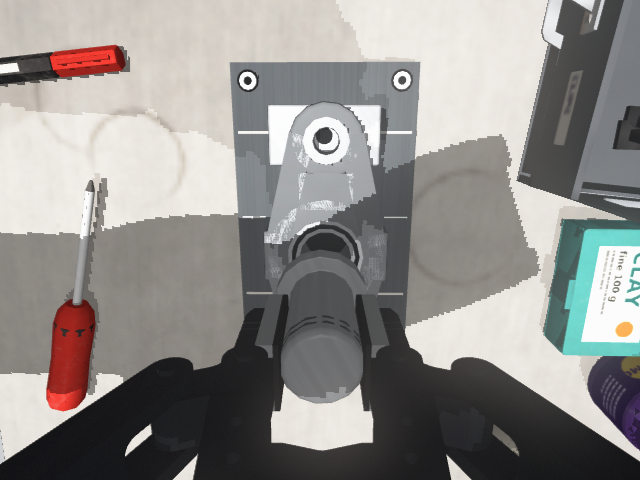

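```bash
python3 - <<'E'
from h import *
p,a,s=load("w36.png")
cv2.imwrite("pics/z36.png",cv2.resize(a[200:300,240:400],None,fx=5,fy=5,interpolation=cv2.INTER_NEAREST))
z0=s['tool_pos'][2]-.0507
for v in (245,255): print("bore",ray(p,325.5,v,.096)*1000)
for v,z in ((250,z0+.026),(280,z0+.026)): print("collar",ray(p,321,v,z)*1000)
print("top",ray(p,322,366,z0+.076)*1000)
print("ear",ray(p,326.5,140,.096)*1000)
E
```

```text
bore [553.79201487 114.05509994  96.        ]
bore [554.21433161 108.81648357  96.        ]
collar [551.52161939 125.00126341 139.27361611]
collar [552.50430568 112.35906529 139.27361611]
top [554.32807933 105.12695593 189.27361611]
ear [550.14047361 165.16106416  96.        ]
```

View pics/z36.png

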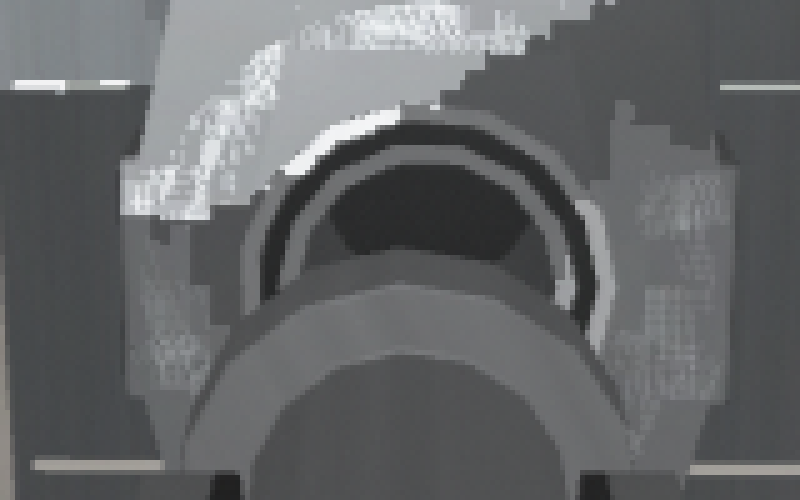

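```bash
python3 - <<'E'
from h import *
p,a,s=load("w34.png")
for v in (280,300): print("collar",ray(p,321.4,v,.026)*1000)
print("top",ray(p,322,366,.076)*1000, s['tool_pos'])
# direction of camera image-vertical plane in the world vs tool axes
from scipy.spatial.transform import Rotation as Ro
T=Ro.from_rotvec(s['tool_rot']).as_matrix(); print((p['R']@T).round(4)); print(T.round(4)); print((T.T@(-p['R'].T@p['t']-s['tool_pos'])*1000).round(1))
p,a,s=load("w36.png");T=Ro.from_rotvec(s['tool_rot']).as_matrix(); print(T.round(4));print((p['R']@T).round(4));print((T.T@(-p['R'].T@p['t']-s['tool_pos'])*1000).round(1))
E
```

```text
collar [ 614.79437505 -319.5404066    26.        ]
collar [ 615.52822166 -328.25895269   26.        ]
top [ 616.44271139 -326.76291999   76.        ] [ 0.61602132 -0.3278065   0.05072833]
[[-1.600e-03  1.000e+00 -6.000e-04]
 [-9.560e-01 -1.700e-03 -2.933e-01]
 [-2.933e-01  2.000e-04  9.560e-01]]
[[-0.0852  0.9962 -0.0191]
 [ 0.9961  0.0855  0.02  ]
 [ 0.0216 -0.0174 -0.9996]]
[  75.    -0.  -134.5]
[[-0.079   0.9967 -0.0202]
 [ 0.9966  0.0795  0.0206]
 [ 0.0222 -0.0185 -0.9996]]
[[-1.600e-03  1.000e+00 -6.000e-04]
 [-9.560e-01 -1.700e-03 -2.933e-01]
 [-2.933e-01  1.000e-04  9.560e-01]]
[  75.    -0.  -134.5]
```

```bash
python3 - <<'E'
from h import *
p,a,s=load("w36.png")
z0=s['tool_pos'][2]-.0507
print("bore y inner", ray(p,325.5,233,.096)[1]*1000-13, "outer edge", ray(p,325.5,221,.096)[1]*1000)
print("collar up", ray(p,321,257,z0+.026)[1]*1000-19,"collar low", ray(p,321,250,z0+.016)[1]*1000-19)
print("top bottom-edge",ray(p,322,403,z0+.076)[1]*1000+13)
p,a,s=load("w34.png")
print("w34 collar up", ray(p,321,240+57/3.3,.026)[1]*1000-19, "low",ray(p,321,240+33/3.3,.016)[1]*1000-19,"top",ray(p,322,403,.076)[1]*1000+13, s['tool_pos'])
p,a,s=load("w31.png")
print("bore31", ray(p,328,190+63/8,.096)[1]*1000-13, ray(p,328.4,217.3,.096)*1000, (ray(p,328.4,190+377/8,.096)[1]*1000+13))
E
```

```text
bore y inner 107.25009215950533 outer edge 126.3476529212364
collar up 103.09696095728677 collar low 102.82492208489462
top bottom-edge 105.41538233363443
w34 collar up -328.9320389494258 low -329.0956985953592 top -326.47757289433196 [ 0.61602132 -0.3278065   0.05072833]
bore31 107.19179042540945 [554.49368801 108.05186907  96.        ] 108.31495148374938
```

```bash
python3 -m crank '[{"claw":15,"dp":[0.4,4.2,0],"twist":0},{"claw":15,"dp":[0,0,0],"twist":0},{"claw":15,"dp":[0,0,-6],"twist":0},{"claw":15,"dp":[0,0,-6],"twist":0},{"claw":15,"dp":[0,0,-3],"twist":0},{"claw":15,"dp":[0,0,0],"twist":0},{"claw":15,"dp":[0,0,0],"twist":0},{"claw":15,"dp":[0,0,0],"twist":0}]' 60; python3 - <<'E'
from h import *
p,a,s=cam("wrist","w37.png")
cv2.imwrite("pics/z37.png",cv2.resize(a[210:310,240:400],None,fx=5,fy=5,interpolation=cv2.INTER_NEAREST))
b=cam("scene","s37.png")[1]
cv2.imwrite("pics/sz37.png",cv2.resize(b[160:300,240:400],None,fx=4,fy=4,interpolation=cv2.INTER_CUBIC))
E
```

```text
t: 44.55
tool_pos: [0.5545, 0.1087, 0.1481]
tool_rot: [-2.112, -2.287, -0.003]
force: [0.0, 0.2, -3.8]
width: 0.0241
[0.5545 0.1087 0.1481] [-2.112 -2.287 -0.003]
[0.5545 0.1087 0.1482] [-2.112 -2.287 -0.004]
```

View pics/z37.png

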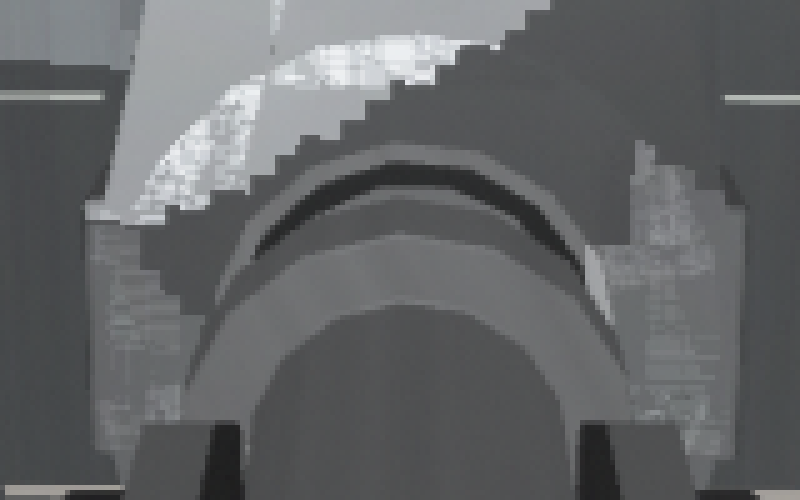

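View pics/sz37.png

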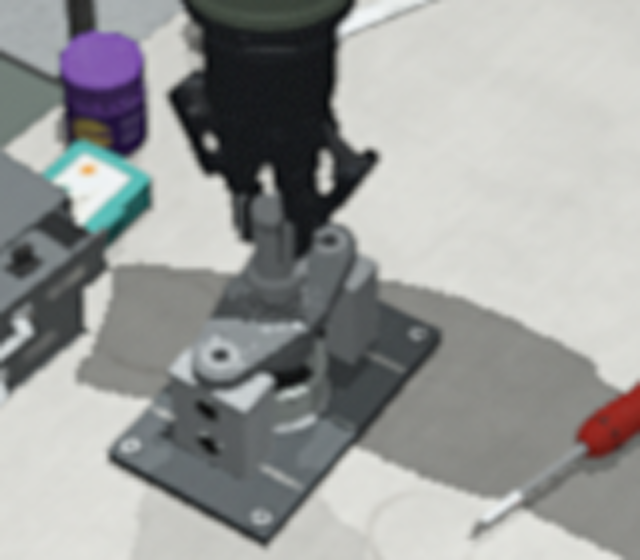

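```bash
python3 - <<'E'
from h import *
p,a,s=load("w37.png")
z0=s['tool_pos'][2]-.0507
# at rows where world y=108
def atY(u,z,Y):
    v=np.linspace(180,420,961); X=[ray(p,u,x,z) for x in v]; i=np.argmin([abs(x[1]-Y) for x in X]); return X[i]*1000, v[i]
print(atY(323.2,.096,.108),atY(321.7,z0+.026,.108))
print("ring outer back",ray(p,322,210+145/5,.096)*1000,"collar up",ray(p,321.3,210+235/5,z0+.026)[1]*1000-18.6,"low",ray(p,321.3,210+198/5,z0+.016)[1]*1000-18.6)
E
```

```text
(array([554.39680812, 107.99002542,  96.        ]), np.float64(276.5)) (array([554.15047146, 107.97866589, 123.41989167]), np.float64(300.75))
ring outer back [552.39865137 126.25770271  96.        ] collar up 108.15138956944003 low 108.05714965405076
```

```bash
python3 -m crank '[{"claw":15,"dp":[0,0,-3],"twist":0},{"claw":15,"dp":[0,0,-3],"twist":0},{"claw":15,"dp":[0,0,0],"twist":0},{"claw":15,"dp":[0,0,0],"twist":0},{"claw":15,"dp":[0,0,0],"twist":0},{"claw":15,"dp":[0,0,0],"twist":0},{"claw":15,"dp":[0,0,0],"twist":0},{"claw":15,"dp":[0,0,0],"twist":0}]' 60
```

```text
t: 45.45
tool_pos: [0.5547, 0.1088, 0.1419]
tool_rot: [-2.113, -2.287, -0.004]
force: [0.2, 0.4, -4.4]
width: 0.0247
```

In the bore freely; continue down.

```bash
python3 -m crank '[{"claw":15,"dp":[0,0,-3],"twist":0},{"claw":15,"dp":[0,0,-3],"twist":0},{"claw":15,"dp":[0,0,-2],"twist":0},{"claw":15,"dp":[0,0,-1],"twist":0},{"claw":15,"dp":[0,0,0],"twist":0},{"claw":15,"dp":[0,0,0],"twist":0},{"claw":15,"dp":[0,0,0],"twist":0},{"claw":15,"dp":[0,0,0],"twist":0}]' 60; python3 - <<'E'
from h import *
p,a,s=cam("wrist","w38.png")
cv2.imwrite("pics/z38.png",cv2.resize(a[210:310,240:400],None,fx=5,fy=5,interpolation=cv2.INTER_NEAREST))
E
```

```text
t: 46.25
tool_pos: [0.5546, 0.1088, 0.132]
tool_rot: [-2.113, -2.287, -0.004]
force: [1.2, -0.1, -4.4]
width: 0.0248
[0.5546 0.1088 0.132 ] [-2.113 -2.287 -0.004]
```

View pics/z38.png

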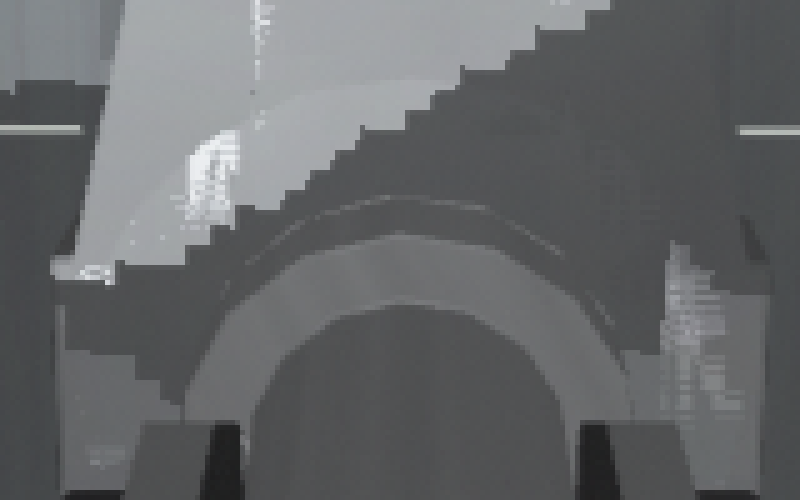

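```bash
python3 -m crank '[{"claw":15,"dp":[0,0,-1],"twist":0},{"claw":15,"dp":[0,0,-1],"twist":0},{"claw":15,"dp":[0,0,0],"twist":0},{"claw":15,"dp":[0,0,0],"twist":0},{"claw":15,"dp":[0,0,0],"twist":0},{"claw":15,"dp":[0,0,0],"twist":0},{"claw":15,"dp":[0,0,0],"twist":0},{"claw":15,"dp":[0,0,0],"twist":0}]' 60
```

```text
t: 47.1
tool_pos: [0.5549, 0.1089, 0.1309]
tool_rot: [-2.113, -2.288, -0.006]
force: [-0.1, -0.4, -0.0]
width: 0.0243
```

Weight has transferred; release and withdraw.

```bash
python3 -m crank '[{"claw":50,"dp":[0,0,0],"twist":0},{"claw":50,"dp":[0,0,0],"twist":0},{"claw":50,"dp":[0,0,0],"twist":0},{"claw":50,"dp":[0,0,0],"twist":0},{"claw":50,"dp":[0,0,10],"twist":0},{"claw":50,"dp":[0,0,30],"twist":0},{"claw":50,"dp":[0,0,40],"twist":0},{"claw":50,"dp":[0,0,40],"twist":0}]' 60; python3 -m crank '[{"claw":60,"dp":[0,-20,10],"twist":0},{"claw":60,"dp":[0,-40,0],"twist":0},{"claw":60,"dp":[0,-40,0],"twist":0},{"claw":60,"dp":[0,-20,0],"twist":0},{"claw":60,"dp":[0,0,0],"twist":0},{"claw":60,"dp":[0,0,0],"twist":0},{"claw":60,"dp":[0,0,0],"twist":0},{"claw":60,"dp":[0,0,0],"twist":0}]' 60; python3 - <<'E'
from h import *
p,a,s=cam("wrist","w39.png")
b=cam("scene","s39.png")[1]
cv2.imwrite("pics/sz39.png",cv2.resize(b[160:300,240:400],None,fx=4,fy=4,interpolation=cv2.INTER_CUBIC))
cam("top","t39.png")
E
```

```text
t: 47.9
tool_pos: [0.553, 0.1086, 0.2528]
tool_rot: [-2.11, -2.285, 0.002]
force: [0.8, -0.0, 0.7]
width: 0.0501
t: 48.7
tool_pos: [0.5535, -0.0123, 0.2744]
tool_rot: [-2.11, -2.295, -0.015]
force: [-0.6, -0.0, -0.6]
width: 0.0599
[ 0.5535 -0.0123  0.2744] [-2.11  -2.295 -0.015]
[ 0.5535 -0.0122  0.2744] [-2.11  -2.295 -0.015]
[ 0.5535 -0.0124  0.2743] [-2.11  -2.295 -0.015]
```

View pics/w39.png

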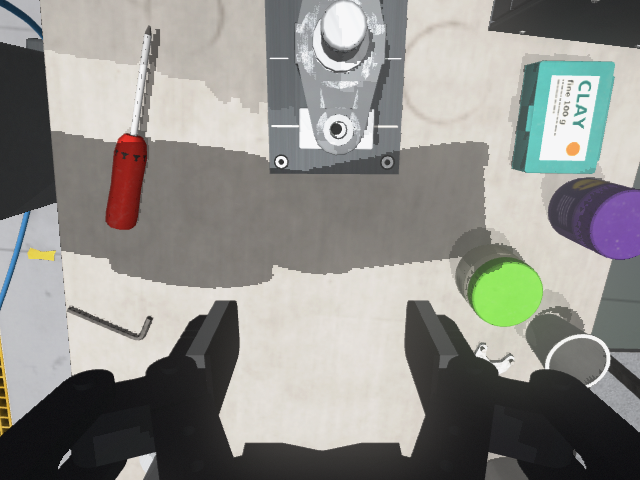

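View pics/sz39.png

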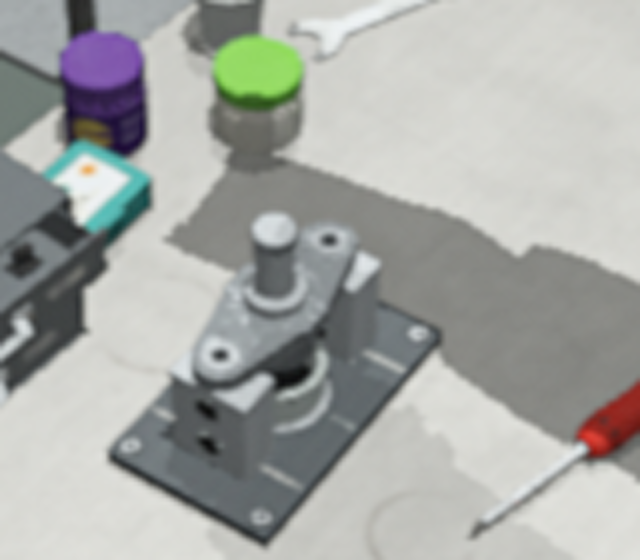

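View pics/t39.png

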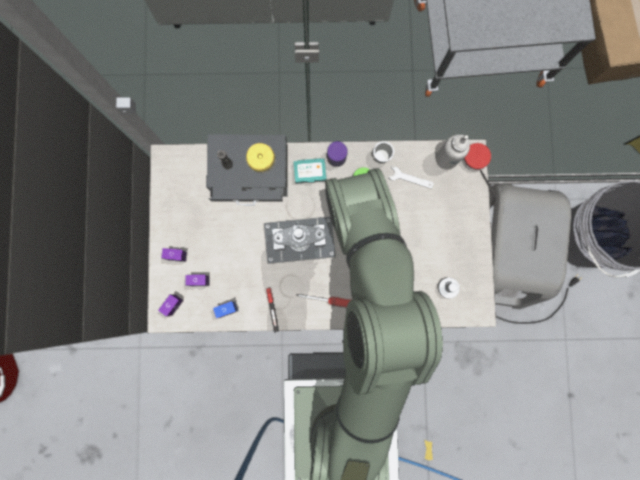

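```bash
python3 - <<'E'
from h import *
p,a,s=load("w39.png")
print(ray(p,344,26,.156)*1000, ray(p,343,41,.106)*1000)
p,a,s=load("t39.png"); print("top cam", ray(p,298.5,234,.156)*1000)
robot.sign_off()
E
```

```text
[554.70968332 107.45332243 156.        ] [556.09870348 107.92533243 106.        ]
top cam [550.39835102 106.55302036 156.        ]
the job is handed in; nothing more can be done
```

The flange bearing is set up on the bench plate, and I handed the job in after about 49 s of robot time. `sign_off` gives no verdict, so what follows is from my own last checks.

- **Cup:** it went into the recess without any contact force. I judged it seated by eye, since I took no height reading.
- **Blocks:** both stand upright on their lines, about 57 mm and −58 mm off centre and within 2 mm lengthwise. They are square to the plate within about 2°.
- **Housing:** it lies across both blocks with its bore about 1 mm from the plate centre, square within 0.5°. This was measured before the drift went in; I did not measure it again afterwards, but it looked unmoved in the last picture.
- **Small drift:** it stands in the bore with its collar down. The collar slid in freely and the drift's weight came off the gripper before I released it.
- **Left alone:** the oversize drift, spanner and screwdriver look unmoved in the final pictures. The jar was partly hidden by the arm from above, but the other two views showed it standing with nothing near it. The blue and purple look-alikes were not touched.

One disagreement remains: the wrist camera put the drift's top at (554.7, 107.5) mm, close to the bore at (554.2, 108). A rougher reading by eye from the top camera gave (550.4, 106.6). That is about 4 mm away and more than the nose's clearance in the bore allows, so I put it down to top-camera error.

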